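# Pry open the heel box and store the finished heels

## Robot

A 6-joint arm with a two-finger parallel gripper is mounted at the origin on the work surface. World frame = base frame: x ahead of the robot, y to its left, z up, the work surface at z = 0. Lengths are in m, angles in rad, forces in N, time in s.
With the tool pointing down it reaches from about 0.25 to 0.85 m from the base axis. Payload 12.5 kg.
Tool frame: the origin (TCP) lies at the very end of the fingers, on their centre line; the grasp point (between the pads) lies ctrl.pinch_z behind it (ctrl.pinch_z is the distance from the TCP to the grasp point, in m); z points along the fingers, y is the line along which they close (so a half turn about z gives the same grasp; the last joint's range is limited). The gripper opens to 93 mm and grips with 3 to 60 N. Pads are 15 mm wide; open, the fingers measure 128 mm over their backs; the gripper's body (75 mm by 188 mm) begins 65 mm behind the grasp point.
Start: joints at [1.069, 0.351, 1.652, -0, 1.139, -0.085], TCP at [0.223, 0.503, 0.192] pointing down, gripper open.
Joint ranges: [-2.75, 2.75], [-0.79, 2.1], [0.01, 2.65], [-1.57, 4.71], [0.07, 3.14], [-2.87, 2.87]. Speed limits (rad/s): [2.22, 2.22, 2.79, 3.14, 3.14, 3.14].

## Interface

Orientations are given as a 3x3 rotation matrix whose columns are the frame's x, y, z axes.
In Python, from workcell import ctrl gives the robot as it stands.
- The arm moves only by the shell command python3 -m handwheel 'ROWS' [OPENING]. ROWS is JSON, a list of rows, each an object of numbers: "dx", "dy", "dz": the shift along the world's x, y, z each as a share of 300 mm, from -1 to 1; "wx", "wy", "wz": the turn, a rotation vector about the world's x, y, z each as a share of pi/4 rad, from -1 to 1. In form: [{"dx": .., "dy": .., "dz": .., "wx": .., "wy": .., "wz": ..}, ...]. A call has 1 to 5 rows; each row is the pose to reach, as a shift and turn from the pose commanded when the call began; what a row does not reach only later rows make up. A row lasts 1/8 s, in which the tool goes at most 62.5 mm and 10.7 degrees, less where a joint would pass 70% of its speed; a pose out of reach is approached as far as the arm can. A call with a number of a shift or a turn outside -1 to 1 is refused whole. A call with a gripper value outside its range is refused whole. OPENING is the closure, from -1 (fully open) to 1 (shut), set as the call begins (- or left out, the last holds). The fingers move at their own pace and stop on an object; the grip force is fixed at half the most. Time passes only in rows, so rows that repeat a pose let the fingers close. It gives the time, the measured TCP pose, the force, the opening and the grip force at its end, in the units of the state.
- ctrl.observe(): the state, without advancing time (a new reading comes with each control period).
- ctrl.get_image(name): name is "side" or "top"; returns (picture, depth): 420x560x3 uint8, red, green, blue; 420x560 float32, m along the optical axis (not along the pixel's ray), 0 where there is no reading.
- ctrl.get_calibration(name): a dict with "mtx" (3x3 intrinsics, pixels), "R" (3x3) and "t" (3): a world point X has camera coordinates R X + t. Camera axes: x right, y down, z forward; pixel columns grow to the right and rows downward; lengths in m; the calibration is good to about 2 mm. A picture is of the moment at which its call begins. get_calibration takes no time and is no camera call.
- ctrl.hand_in(): hands the job in; it is judged then, once.
The state is a dict: "t": time; "q": joint angles; "joint_vel": joint speeds; "tau": joint torques, N m; "tool_pos": TCP position; "tool_rot": TCP orientation; "contact_force": force on the tool from outside, world axes, zero at the start; "moment": the same for the moment, N m; "opening": finger opening in m; "finger_force": force on a finger pad.
Only numpy, scipy, OpenCV 4.12 (cv2) and the standard library are available. Lean on these libraries where they do the work, as an engineer would, in place of code of your own. Each camera call takes 0.05 s, during which the arm holds its last target. There are 200 camera calls.

## Task

Finished shoe heels belong in the grey steel box. First lever its tight lid up by pushing the blade tool into the notch in the box's front wall, and swing the lid wide open so that it stands past upright; then slide the vise jaw right open before lifting the finished heel out of the vise. Put that heel and every other heel lying on the bench into the box, shut the lid fully, have the blade tool lying flat on its rubber mat again, and leave the rest of the bench as it is.

Things in the scene. Friction and masses are not known exactly. Their poses are not given: they have to be found in the camera images.
- tin: The grey steel box, fixed to the bench, 170 (x) by 220 (y) by 70 mm high, walls and floor 4 mm. Origin at the centre of its underside; z up. Its front wall is at x = -85 mm; in the middle of that wall's top edge is the pry notch, 60 mm wide (y) and 11 mm high (z 59 to 70 mm), open to the lid's underside. The lid is hinged along the back edge (x = +85 mm).
- lid (a joint): Angle of the flat lid (170 by 220 by 5 mm, no handle, its edges flush with the box's walls, aluminium): 0 shut, grows as it opens upward, stop at 1.75 rad, leaning back a little past upright. The hinge is stiff: the lid stays where it is left. Lifting its front edge takes 1 to 2 N.
- lid_front (a point): Middle of the lid's front edge, on its underside (over the notch when shut, 70 mm above the bench).
- lid_hinge (a point): Middle of the hinge line, at the lid's underside, 70 mm above the bench; the hinge runs along the box's y.
- blade: Blade tool, loose: wooden handle 110 long (x -55 to +55 mm), 24 wide, 22 mm high, with a flat steel blade 28 wide and 3 mm thick sticking out of its +x end from x = 55 to 155 mm, centred at z = 11 mm. Origin at the middle of the handle's underside, z up as it lies. 120 g; centre of mass about x = +25 mm.
- blade_tip (a point): Middle of the blade's free end (x = 155, z = 11 mm in the tool's frame).
- mat: Black rubber mat fixed on the bench, 250 (x) by 75 (y) by 4 mm thick, where the blade tool lies lengthwise. Origin at the centre of its underside.
- vise: Green vise, fixed. Origin on the bench under the centre of the clamped heel. Base 90 mm wide (y), from x = -150 to +80 mm, 20 mm high; the heel stands on a bed 35 mm high; fixed jaw at x = +22.5 to +57.5 mm, 80 mm wide, top at 47 mm. The sliding jaw faces it from x = -22.5 mm and opens towards the vise's -x.
- jaw (a joint): Opening of the sliding jaw in m: 0 clamps the heel, stop at 0.05. It slides stiffly (about 4 N) and stays where it is left. Its top is at 47 mm.
- jaw_grip (a point): Grip point of the upright steel handle on the sliding jaw: a block 18 (x) by 30 (y) mm whose top is at 86 mm above the bench, 100 mm to -x of the vise's origin when closed; this point is at 70 mm height and moves with the jaw.
- heel_v: The finished heel that starts in the vise (always present), lengthwise along the jaws (vise y), underside 35 mm above the bench, top 20 mm above the jaws; layered brown leather with a black rubber lift; D-shaped 60 long (x), 44 wide (y), 32 mm high; flat -x end, round +x end (radius 22), flat parallel sides from x = -30 to +8 mm; origin at the centre of its underside. 56 to 112 g.
- heel_a: Loose finished shoe heel lying on the bench (may be absent), layered brown leather with a black rubber lift; D-shaped 60 long (x), 44 wide (y), 32 mm high; flat -x end, round +x end (radius 22), flat parallel sides from x = -30 to +8 mm; origin at the centre of its underside. 56 to 112 g.
- heel_b: Loose finished shoe heel lying on the bench (may be absent), layered brown leather with a black rubber lift; D-shaped 60 long (x), 44 wide (y), 32 mm high; flat -x end, round +x end (radius 22), flat parallel sides from x = -30 to +8 mm; origin at the centre of its underside. 56 to 112 g.
- heel_c: Loose finished shoe heel lying on the bench (may be absent), layered brown leather with a black rubber lift; D-shaped 60 long (x), 44 wide (y), 32 mm high; flat -x end, round +x end (radius 22), flat parallel sides from x = -30 to +8 mm; origin at the centre of its underside. 56 to 112 g.
- jar_a: Bystander: clear screw-top jar, 72 across, 75 mm high, origin under its centre.
- jar_b: Bystander: clear screw-top jar, 72 across, 75 mm high, origin under its centre.
- polish: Bystander: flat round polish tin, 72 across, 24 mm high, origin under its centre.
- brush: Bystander: shoe brush, 150 by 50 by 38 mm high, origin under its centre.
Not all that is in view belongs to the job. There is more than one size of the blade; the job needs the smaller.

How it is judged:
By the outcome, as a careful person would: the job done as asked, in the order asked, and still so for the second after the job is handed in, with the robot touching nothing.
Of heel_a, heel_b, heel_c only 1 to 3 are there at a start; the rules pass over those that are not, and their reading is None.
At some moment in a run one of heel_a, heel_b, heel_c may be knocked a few centimetres aside while the robot is not near it.
It also fails if it takes over 210 s, if anything falls off the work surface, if the arm or the gripper's body presses on something with over 40 N, if the wrist force passes 120 N, or if a joint passes its speed limit or range.

## Working session

There is one attempt and no reset: what is moved stays moved. The work goes in short steps, Python scripts to look and compute and a shell command to move; the robot and the scene stay as the last step left them, time stands still between calls to the robot, and variables do not carry over. Pictures are saved under pics/ and viewed, at most 14 in all, crops included, and the job is handed in when it is done.

```bash
ls; mkdir -p pics
cat > h.py <<'E'
import numpy as np,cv2
from workcell import ctrl
def grab(n,f=None):
    im,d=ctrl.get_image(n)
    if f: cv2.imwrite('pics/'+f,cv2.cvtColor(im,cv2.COLOR_RGB2BGR))
    return im,d
def ray(n,u,v,z):
    c=ctrl.get_calibration(n);R=np.array(c['R']);t=np.array(c['t']).ravel()
    o=-R.T@t;d=R.T@np.linalg.inv(c['mtx'])@np.array([u,v,1.]);return o+d*(z-o[2])/d[2]
def proj(n,X):
    c=ctrl.get_calibration(n);p=np.array(c['mtx'])@(np.array(c['R'])@np.array(X)+np.array(c['t']).ravel());return p[:2]/p[2]
def cloud(n,d):
    c=ctrl.get_calibration(n);R=np.array(c['R']);t=np.array(c['t']).ravel()
    v,u=np.mgrid[:d.shape[0],:d.shape[1]]
    P=np.stack([u*d,v*d,d],-1)@np.linalg.inv(c['mtx']).T
    return (P-t)@R
E
python3 - <<'E'
from h import *
for n in('top','side'):
    im,d=grab(n,n+'0.png');np.savez('pics/'+n+'0.npz',im=im,d=d)
    c=ctrl.get_calibration(n);print(n,-np.array(c['R']).T@np.array(c['t']).ravel(),c['mtx'][0][0])
print(ctrl.pinch_z,ctrl.observe())
E
```

```text
pics
top [0.41087518 0.03054774 1.54749022] 540.444135576441
side [ 0.36505381 -0.94615355  0.63704845] 421.8117079609888
0.0188 {'t': 0.1, 'q': array([ 1.06942325e+00,  3.51198861e-01,  1.65232996e+00,  1.24758394e-05,
        1.13910480e+00, -8.45998486e-02]), 'joint_vel': array([-1.32549431e-04, -3.44173483e-03, -2.87135719e-03, -2.05247737e-04,
        6.17664403e-05,  9.11059858e-04]), 'tau': array([ 9.94827569e-04, -4.98029101e+01, -2.85708117e+01,  6.99529471e-02,
        2.38887768e-02, -8.36615368e-05]), 'tool_pos': array([0.22246302, 0.50264537, 0.19195769]), 'tool_rot': array([[-9.14397794e-01,  4.04816519e-01, -5.10256464e-04],
       [ 4.04816828e-01,  9.14397349e-01, -9.07401729e-04],
       [ 9.92459484e-05, -1.03628654e-03, -9.99999458e-01]]), 'contact_force': array([ 0.12918557,  0.37613513, -0.06043635]), 'moment': array([-0.03508258,  0.00029282, -0.00850192]), 'finger_force': 0.0, 'opening': 0.09272431749673934}
```

View pics/top0.png

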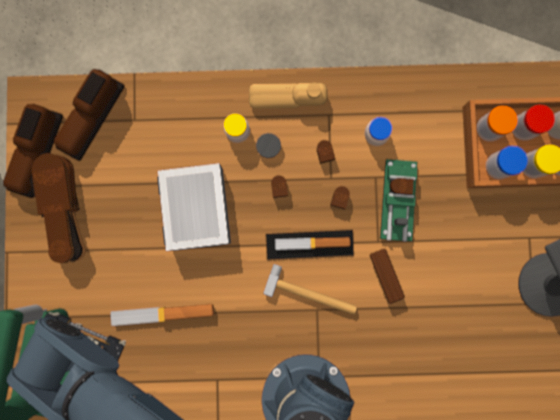

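View pics/side0.png

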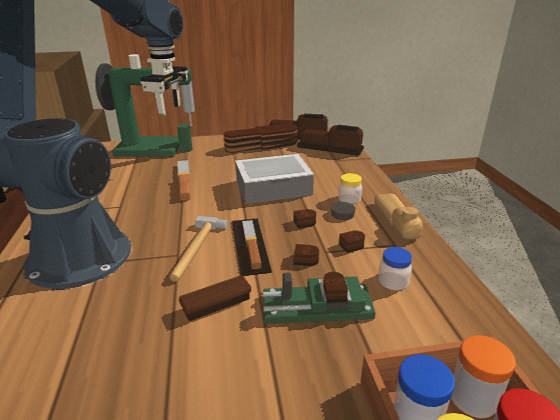

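The top view shows the tin at (193,207), and the small blade on the black mat at (313,243). The bigger blade (160,315) lies off the mat and is about 290 mm long, so the one on the mat, about 210 mm, is the one meant. Loose heels are at (280,187), (325,152) and (341,197), and the vise heel is at (402,186) with the jaw handle at (404,222). The brown shapes at far left are shoes or stock, and the brown bar at (387,276) is the brush. One enlarged crop of each view will confirm this and locate the notch.

Run:
```python
from h import *
t=np.load('pics/top0.npz')['im'];s=np.load('pics/side0.npz')['im']
a=cv2.resize(t[130:270,150:430],(800,400),interpolation=cv2.INTER_CUBIC)
b=cv2.resize(s[145:325,220:400],(600,600),interpolation=cv2.INTER_CUBIC)
cv2.imwrite('pics/c1.png',a[...,::-1]);cv2.imwrite('pics/c2.png',b[...,::-1])
d=np.load('pics/top0.npz')['d'];P=cloud('top',d)
for n,(u,v) in dict(lid=(193,207),rim=(163,200),lb=(225,240),heel1=(280,187),h2=(325,152),h3=(341,197),hv=(402,184),grip=(404,222),blade=(295,243),handle=(335,243),mat=(272,250),tab=(250,260),hi=(228,200)).items(): print(n,P[v,u].round(4))
```

```text
lid [0.542  0.2928 0.0769]
rim [0.5633 0.3742 0.0789]
lb [0.4496 0.2074 0.0745]
heel1 [0.5963 0.0545 0.0278]
h2 [ 0.6914 -0.0755  0.0353]
h3 [ 0.5621 -0.1161  0.0365]
hv [ 0.59   -0.2819  0.0698]
grip [ 0.4845 -0.2797  0.0843]
blade [0.437  0.0166 0.0212]
handle [ 0.4339 -0.0961  0.0219]
mat [4.193e-01 8.260e-02 4.000e-04]
tab [0.3926 0.1461 0.    ]
hi [ 5.663e-01  2.056e-01 -4.000e-04]
```

View pics/c1.png

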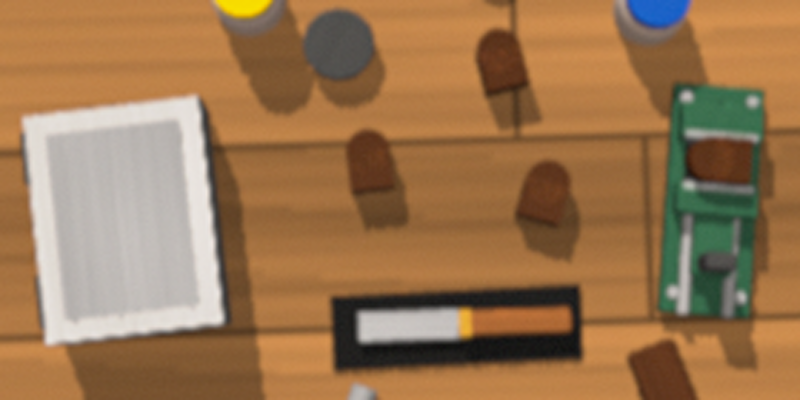

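View pics/c2.png

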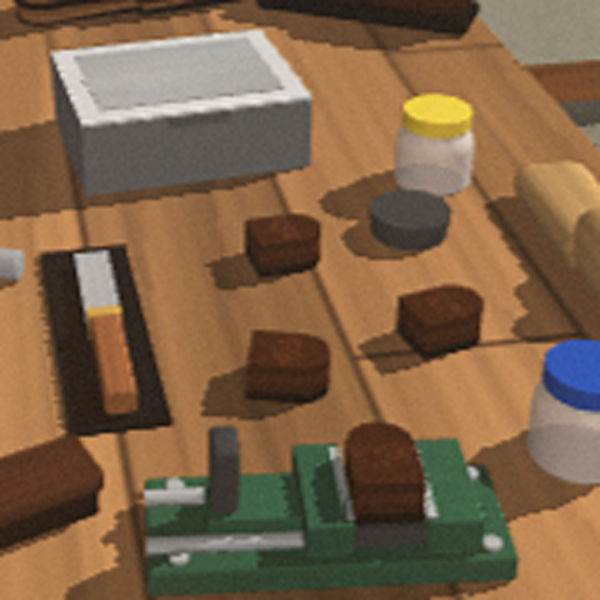

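The crops show the notch in the tin's wall facing world -y (c2 at (200,115)), so the tin's +x points along world +y. The small blade lies on the mat with its tip toward +y. All three loose heels are upright with their round ends toward +x. Next I measure everything.

```bash
cat > meas.py <<'E'
from h import *
def rect(mask,z,n='top',roi=None):
    m=np.zeros(mask.shape,np.uint8);u0,v0,u1,v1=roi;m[v0:v1,u0:u1]=mask[v0:v1,u0:u1]
    cs,_=cv2.findContours(m,cv2.RETR_EXTERNAL,cv2.CHAIN_APPROX_NONE)
    c=max(cs,key=cv2.contourArea)[:,0,:]
    W=np.array([ray(n,u,v,z)[:2] for u,v in c])
    (cx,cy),(w,h),a=cv2.minAreaRect((W*1000).astype(np.float32))
    if w<h: w,h,a=h,w,a+90
    return np.array([cx,cy,w,h,(a+90)%180-90]).round(1),W   # long-axis angle from world x
E
python3 - <<'E'
from meas import *
im=np.load('pics/top0.npz')['im'].astype(int);d=np.load('pics/top0.npz')['d']
r,g,b=im[...,0],im[...,1],im[...,2];V=im.max(-1);S=V-im.min(-1)
z=cv2.medianBlur(cloud('top',d)[...,2].astype(np.float32),3)
lid=((S<25)&(V>125));print('lid',rect(lid,.075,roi=(150,155,240,260))[0])
brown=(V<115)&(r-b>28)&(g<.62*r)
for n,roi,zz in(('h1',(268,170,292,202),.032),('h2',(313,136,337,167),.032),('h3',(328,182,354,212),.032),('hv',(385,174,418,198),.067)):
    q,W=rect(brown,zz,roi=roi);print(n,q, W.mean(0).round(4))
mat=(V<55);print('mat',rect(mat|(z>.008),.004,roi=(262,226,358,264))[0])
roi=(262,226,358,264)
bl=(S<45)&(V>110);print('blade',rect(bl,.0165,roi=roi)[0])
hd=(r-b>75)&(r>120);hd2=hd.copy();print('handle',rect(hd,.026,roi=(268,234,352,252))[0])
print('grip',rect((S<30)&(V<110)&(z>.06),.086,roi=(388,212,414,232))[0])
gr=(g>r+15)&(g>b);print('vise green',rect(gr|(z>.012),.02,roi=(376,150,424,250))[0])
print(im[222,398:412],im[187,276:284])
E
```

```text
lid [541.9 294.5 219.1 173.7   5.3]
h1 [598.5  57.5  58.1  40.6   5.5] [0.5957 0.0571]
h2 [695.2 -74.8  58.6  41.6  14.7] [ 0.693  -0.0759]
h3 [ 563.5 -114.7   58.5   42.2  -16. ] [ 0.5604 -0.114 ]
hv [ 585.8 -280.    57.4   38.2   83.2] [ 0.5852 -0.2819]
mat [432.3 -25.1 243.4  67.9 -88.8]
blade [436.4  24.1  99.   30.7 -89.1]
handle [437.  -80.5 109.9  25.6 -90. ]
grip [ 487.3 -271.3   32.6   16.3   88.4]
vise green [ 553.1 -281.2  229.7   92.    -6.5]
[[ 79  76  73]
 [ 80  79  76]
 [ 81  78  75]
 [ 83  81  77]
 [ 80  78  75]
 [ 79  77  74]
 [ 80  78  74]
 [ 82  77  75]
 [ 75  75  70]
 [ 69  82  70]
 [ 60  96  72]
 [ 55 104  75]
 [ 56 107  75]
 [ 57 108  77]] [[ 97  56  30]
 [ 93  54  28]
 [ 94  55  27]
 [100  59  31]
 [102  58  33]
 [102  60  34]
 [100  56  29]
 [102  58  30]]
```

```bash
R='x'; python3 -m handwheel '[{"dx":0.36,"dy":-0.9,"wz":-0.735},{"dx":0.36,"dy":-0.9,"wz":-0.735},{"dx":0.36,"dy":-0.9,"wz":-0.735},{"dx":0.36,"dy":-0.9,"wz":-0.735},{"dx":0.36,"dy":-0.9,"wz":-0.735}]' -1; python3 -m handwheel '[{"dx":0.355,"dy":-0.9,"wz":-0.735},{"dx":0.355,"dy":-0.9,"wz":-0.735},{"dx":0.355,"dy":-0.9,"wz":-0.735},{"dx":0.355,"dy":-0.9,"wz":-0.735},{"dx":0.355,"dy":-0.9,"wz":-0.735}]'
```

```text
invalid input at $[0]: expected keys dx, dy, dz, wx, wy, wz
invalid input at $[0]: expected keys dx, dy, dz, wx, wy, wz
```

```bash
python3 -m handwheel '[{"dx":0.36,"dy":-0.9,"dz":0,"wx":0,"wy":0,"wz":-0.735},{"dx":0.36,"dy":-0.9,"dz":0,"wx":0,"wy":0,"wz":-0.735},{"dx":0.36,"dy":-0.9,"dz":0,"wx":0,"wy":0,"wz":-0.735},{"dx":0.36,"dy":-0.9,"dz":0,"wx":0,"wy":0,"wz":-0.735},{"dx":0.36,"dy":-0.9,"dz":0,"wx":0,"wy":0,"wz":-0.735}]' -1; python3 -m handwheel '[{"dx":0.355,"dy":-0.9,"dz":0,"wx":0,"wy":0,"wz":-0.735},{"dx":0.355,"dy":-0.9,"dz":0,"wx":0,"wy":0,"wz":-0.735},{"dx":0.355,"dy":-0.9,"dz":0,"wx":0,"wy":0,"wz":-0.735},{"dx":0.355,"dy":-0.9,"dz":0,"wx":0,"wy":0,"wz":-0.735},{"dx":0.355,"dy":-0.9,"dz":0,"wx":0,"wy":0,"wz":-0.735}]'
```

```text
t: 0.72
tool_pos: [0.331, 0.2307, 0.1924]
tool_rot: [[-0.544, 0.839, 0.0], [0.839, 0.544, -0.0], [-0.0, -0.0, -1.0]]
contact_force: [0.7, 0.6, 0.5]
opening: 0.0929
finger_force: 0.0
t: 1.35
tool_pos: [0.4375, -0.0396, 0.1923]
tool_rot: [[0.003, 1.0, -0.0], [1.0, -0.003, -0.0], [-0.0, -0.0, -1.0]]
contact_force: [0.2, 0.5, 0.2]
opening: 0.0931
finger_force: 0.0
```

```bash
python3 -m handwheel '[{"dx":0,"dy":0,"dz":-0.2,"wx":0,"wy":0,"wz":0},{"dx":0,"dy":0,"dz":-0.4,"wx":0,"wy":0,"wz":0},{"dx":0,"dy":0,"dz":-0.55,"wx":0,"wy":0,"wz":0},{"dx":0,"dy":0,"dz":-0.612,"wx":0,"wy":0,"wz":0},{"dx":0,"dy":0,"dz":-0.612,"wx":0,"wy":0,"wz":0}]'; python3 -m handwheel '[{"dx":0,"dy":0,"dz":0,"wx":0,"wy":0,"wz":0},{"dx":0,"dy":0,"dz":0,"wx":0,"wy":0,"wz":0},{"dx":0,"dy":0,"dz":0,"wx":0,"wy":0,"wz":0},{"dx":0,"dy":0,"dz":0,"wx":0,"wy":0,"wz":0},{"dx":0,"dy":0,"dz":0,"wx":0,"wy":0,"wz":0}]' 1
```

```text
t: 1.98
tool_pos: [0.4362, -0.0369, 0.0078]
tool_rot: [[0.001, 1.0, -0.003], [1.0, -0.001, 0.001], [0.001, -0.003, -1.0]]
contact_force: [-0.6, -0.3, 0.2]
opening: 0.0932
finger_force: 0.0
t: 2.6
tool_pos: [0.4372, -0.0371, 0.0089]
tool_rot: [[0.001, 1.0, 0.0], [1.0, -0.001, -0.0], [-0.0, 0.0, -1.0]]
contact_force: [-0.0, 0.1, 0.0]
opening: 0.0475
finger_force: 0.0
```

```bash
python3 -m handwheel '[{"dx":0,"dy":0,"dz":0,"wx":0,"wy":0,"wz":0},{"dx":0,"dy":0,"dz":0,"wx":0,"wy":0,"wz":0},{"dx":0,"dy":0,"dz":0,"wx":0,"wy":0,"wz":0},{"dx":0,"dy":0,"dz":0,"wx":0,"wy":0,"wz":0},{"dx":0,"dy":0,"dz":0,"wx":0,"wy":0,"wz":0}]' 1;python3 -m handwheel '[{"dx":0,"dy":0,"dz":0.1,"wx":0,"wy":0,"wz":0},{"dx":0,"dy":0,"dz":0.2,"wx":0,"wy":0,"wz":0},{"dx":0,"dy":0,"dz":0.3,"wx":0,"wy":0,"wz":0},{"dx":0,"dy":0,"dz":0.3,"wx":0,"wy":0,"wz":0},{"dx":0,"dy":0,"dz":0.3,"wx":0,"wy":0,"wz":0}]'
python3 - <<'E'
from meas import *
im,d=grab('side','s1.png');np.savez('pics/s1.npz',im=im,d=d)
im2,d2=grab('top');np.savez('pics/t1.npz',im=im2,d=d2)
s=ctrl.observe()['tool_pos'];print(s,proj('side',s),proj('side',s+np.array([0,.1115,.0065])))
cv2.imwrite('pics/s1c.png',cv2.resize(im[120:300,150:390],(800,600),interpolation=cv2.INTER_CUBIC)[...,::-1])
E
```

```text
t: 3.22
tool_pos: [0.4371, -0.0371, 0.0088]
tool_rot: [[0.001, 1.0, -0.0], [1.0, -0.001, -0.0], [-0.0, -0.0, -1.0]]
contact_force: [0.8, 0.8, -0.3]
opening: 0.0012
finger_force: 0.0
t: 3.85
tool_pos: [0.4367, -0.037, 0.0981]
tool_rot: [[0.001, 1.0, -0.001], [1.0, -0.001, 0.0], [0.0, -0.001, -1.0]]
contact_force: [-0.6, 0.1, 0.1]
opening: 0.0004
finger_force: 0.0
[ 0.4364958  -0.03697595  0.0978328 ] [250.5379665  214.76797797] [246.22850263 192.12968506]
```

View pics/s1c.png

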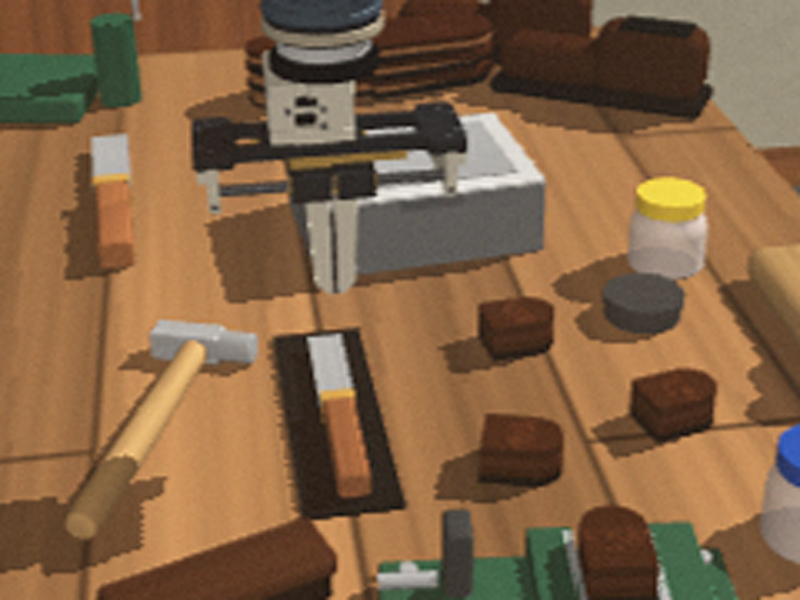

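The fingers closed on nothing. The tool still lies on the mat, and the fingertips show at about (250,205) in the side view, where I expected (250,215). I'll check the two calibrations against each other.

Run:
```python
from meas import *
for n,X in dict(h1top=(.5985,.0575,.032),griptop=(.4873,-.2713,.086),notch=(.5497,.2099,.07),handle=(.437,-.0805,.026),ferr=(.437,-.0255,.026),tip=(.436,.0745,.0165),hend=(.437,-.1355,.015)).items(): print(n,proj('side',X).round(1),proj('top',X).round(1))
d=np.load('pics/s1.npz')['d'];P=cloud('side',d)
for v in (170,180,190,195,200,203): print(v,P[v,250].round(3),P[v,247].round(3),P[v,254].round(3))
print('blade side',P[225,248],P[250,252],P[262,255])
d=np.load('pics/t1.npz')['d'];P=cloud('top',d);z=P[...,2]
m=(P[...,0]>.35)&(P[...,0]<.52)&(abs(P[...,1]+.04)<.12)&(z>.12)
v,u=np.nonzero(m);print(u.min(),u.max(),v.min(),v.max(),P[m][:,:2].mean(0), z[m].max())
```

```text
h1top [305.2 212.9] [278.9 186.1]
griptop [287.1 274.8] [401. 221.]
notch [279.3 178.9] [223.6 203.6]
handle [253.7 248.2] [329.5 242. ]
ferr [251.4 236.2] [310.  242.6]
tip [247.5 219.7] [274.5 244. ]
hend [256.4 265.1] [348.7 241.5]
170 [ 0.438 -0.063  0.232] [ 0.431 -0.063  0.233] [ 0.447 -0.066  0.233]
180 [ 0.439 -0.045  0.198] [ 0.431 -0.049  0.201] [ 0.448 -0.046  0.198]
190 [ 0.437 -0.046  0.172] [ 0.43  -0.049  0.174] [ 0.447 -0.044  0.17 ]
195 [ 0.437 -0.046  0.159] [ 0.43  -0.045  0.159] [ 0.446 -0.047  0.158]
200 [ 0.436 -0.044  0.144] [ 0.429 -0.047  0.146] [ 0.446 -0.047  0.144]
203 [ 0.436 -0.042  0.134] [ 0.429 -0.047  0.138] [ 0.445 -0.048  0.137]
blade side [0.43468964 0.04680147 0.01606384] [ 0.43191225 -0.08785538  0.02637665] [ 0.43394761 -0.13574896  0.02476694]
0 559 0 419 [ 0.41686645 -0.02010114] 1.5474902158612727
```

```bash
python3 -m handwheel '[{"dx":0,"dy":0,"dz":0,"wx":0,"wy":0,"wz":0},{"dx":0,"dy":0,"dz":0,"wx":0,"wy":0,"wz":0},{"dx":0,"dy":0,"dz":0,"wx":0,"wy":0,"wz":0},{"dx":0,"dy":0,"dz":0,"wx":0,"wy":0,"wz":0},{"dx":0,"dy":0,"dz":0,"wx":0,"wy":0,"wz":0}]' -1;python3 -m handwheel '[{"dx":0,"dy":0,"dz":0,"wx":0,"wy":0,"wz":0},{"dx":0,"dy":0,"dz":0,"wx":0,"wy":0,"wz":0},{"dx":0,"dy":0,"dz":0,"wx":0,"wy":0,"wz":0},{"dx":0,"dy":0,"dz":0,"wx":0,"wy":0,"wz":0},{"dx":0,"dy":0,"dz":0,"wx":0,"wy":0,"wz":0}]'
python3 - <<'E'
from meas import *
im,d=grab('side')
s=ctrl.observe()['tool_pos'];print(s)
for nm,D in(('closed',np.load('pics/s1.npz')['d']),('open',d)):
    P=cloud('side',D);m=(abs(P[...,0]-.437)<.09)&(P[...,1]>-.07)&(P[...,1]<-.01)&(P[...,2]>.05)
    print(nm,np.sort(P[m][:,2])[[0,3,10,20]].round(3))
    for x0 in np.arange(.36,.52,.02):
        k=m&(abs(P[...,0]-x0)<.01)
        if k.any(): print(round(x0,2),P[k][:,2].min().round(3),np.nonzero(k)[0].max())
E
```

```text
t: 4.58
tool_pos: [0.4371, -0.0371, 0.0988]
tool_rot: [[0.001, 1.0, 0.0], [1.0, -0.001, -0.0], [-0.0, 0.0, -1.0]]
contact_force: [-0.9, 0.2, -0.4]
opening: 0.0454
finger_force: 0.0
t: 5.2
tool_pos: [0.4371, -0.0371, 0.0988]
tool_rot: [[0.001, 1.0, -0.0], [1.0, -0.001, 0.0], [0.0, -0.0, -1.0]]
contact_force: [-0.7, 0.1, 0.3]
opening: 0.0921
finger_force: 0.0
[ 0.43713872 -0.03709882  0.09883803]
closed [0.126 0.127 0.13  0.132]
0.36 0.22 178
0.38 0.218 178
0.4 0.214 177
0.42 0.126 207
0.44 0.126 207
0.46 0.154 196
0.48 0.22 174
0.5 0.219 174
0.52 0.209 177
open [0.124 0.127 0.129 0.132]
0.36 0.227 175
0.38 0.125 209
0.4 0.22 177
0.42 0.22 176
0.44 0.221 175
0.46 0.22 175
0.48 0.124 205
0.5 0.13 203
0.52 0.209 177
```

The fingertips physically end about 25 mm above the reported TCP. Sideways they agree. I'll work with an offset of +25 mm and check it by touch.

```bash
python3 -m handwheel '[{"dx":0,"dy":0,"dz":-0.15,"wx":0,"wy":0,"wz":0},{"dx":0,"dy":0,"dz":-0.3,"wx":0,"wy":0,"wz":0},{"dx":0,"dy":0,"dz":-0.35,"wx":0,"wy":0,"wz":0},{"dx":0,"dy":0,"dz":-0.37,"wx":0,"wy":0,"wz":0},{"dx":0,"dy":0,"dz":-0.38,"wx":0,"wy":0,"wz":0}]'; for i in 1 2; do python3 -m handwheel '[{"dx":0,"dy":0,"dz":0,"wx":0,"wy":0,"wz":0},{"dx":0,"dy":0,"dz":0,"wx":0,"wy":0,"wz":0},{"dx":0,"dy":0,"dz":0,"wx":0,"wy":0,"wz":0},{"dx":0,"dy":0,"dz":0,"wx":0,"wy":0,"wz":0},{"dx":0,"dy":0,"dz":0,"wx":0,"wy":0,"wz":0}]' 1; done
```

```text
t: 5.88
tool_pos: [0.4379, -0.0372, -0.0144]
tool_rot: [[0.0, 1.0, 0.001], [1.0, -0.0, -0.0], [-0.0, 0.001, -1.0]]
contact_force: [0.4, 0.3, 0.8]
opening: 0.093
finger_force: 0.0
t: 6.5
tool_pos: [0.4371, -0.0371, -0.0151]
tool_rot: [[0.001, 1.0, 0.0], [1.0, -0.001, -0.0], [-0.0, 0.0, -1.0]]
contact_force: [0.3, 1.3, 0.4]
opening: 0.0477
finger_force: 0.0
t: 7.12
tool_pos: [0.437, -0.0371, -0.0152]
tool_rot: [[0.001, 1.0, -0.0], [1.0, -0.001, 0.0], [0.0, -0.0, -1.0]]
contact_force: [-0.5, -0.5, -0.7]
opening: 0.0236
finger_force: 30.0
```

```bash
python3 -m handwheel '[{"dx":0,"dy":0,"dz":0.1,"wx":0,"wy":0,"wz":0},{"dx":0,"dy":0,"dz":0.2,"wx":0,"wy":0,"wz":0},{"dx":0,"dy":0,"dz":0.3,"wx":0,"wy":0,"wz":0},{"dx":0.1,"dy":0.1,"dz":0.333,"wx":0,"wy":0,"wz":0.05},{"dx":0.2,"dy":0.2,"dz":0.333,"wx":0,"wy":0,"wz":0.111}]'; python3 -m handwheel '[{"dx":0.1,"dy":0.1,"dz":0,"wx":0,"wy":0,"wz":0},{"dx":0.217,"dy":0.187,"dz":0,"wx":0,"wy":0,"wz":0},{"dx":0.217,"dy":0.187,"dz":-0.1,"wx":0,"wy":0,"wz":0},{"dx":0.217,"dy":0.187,"dz":-0.167,"wx":0,"wy":0,"wz":0},{"dx":0.217,"dy":0.187,"dz":-0.167,"wx":0,"wy":0,"wz":0}]'
python3 - <<'E'
from meas import *
im,d=grab('side');P=cloud('side',d)
im2,d2=grab('top');P2=cloud('top',d2);print(ctrl.observe()['tool_pos'])
a=cv2.resize(im[140:240,220:350],(780,600),interpolation=cv2.INTER_CUBIC)
b=cv2.resize(im2[160:260,180:310],(780,600),interpolation=cv2.INTER_CUBIC)
o=np.vstack([a[:,:],b[:,:]]);o=np.hstack([cv2.resize(a,(400,308)),cv2.resize(b,(400,308))])
cv2.imwrite('pics/p1.png',o[...,::-1])
for n,I,Q in(('side',im.astype(int),P),('top',im2.astype(int),P2)):
    S=I.max(-1)-I.min(-1);m=(abs(Q[...,0]-.555)<.05)&(Q[...,1]>.115)&(Q[...,1]<.203)&(Q[...,2]>.03)&(Q[...,2]<.1)
    print(n,m.sum(),Q[m].min(0).round(3),Q[m].max(0).round(3),np.median(Q[m],0).round(4))
E
```

```text
t: 7.75
tool_pos: [0.4985, 0.0235, 0.0858]
tool_rot: [[-0.087, 0.996, 0.002], [0.996, 0.087, -0.0], [-0.0, 0.002, -1.0]]
contact_force: [-0.8, -0.7, -1.0]
opening: 0.024
finger_force: 30.0
t: 8.38
tool_pos: [0.5611, 0.079, 0.0333]
tool_rot: [[-0.087, 0.996, -0.003], [0.996, 0.087, -0.0], [0.0, -0.003, -1.0]]
contact_force: [0.8, -0.1, -1.2]
opening: 0.0236
finger_force: 30.0
[0.56249456 0.07900403 0.03516565]
side 34 [0.507 0.117 0.043] [0.569 0.202 0.074] [0.542  0.1596 0.0654]
top 63 [0.542 0.173 0.06 ] [0.571 0.188 0.075] [0.556  0.1793 0.065 ]
```

View pics/p1.png

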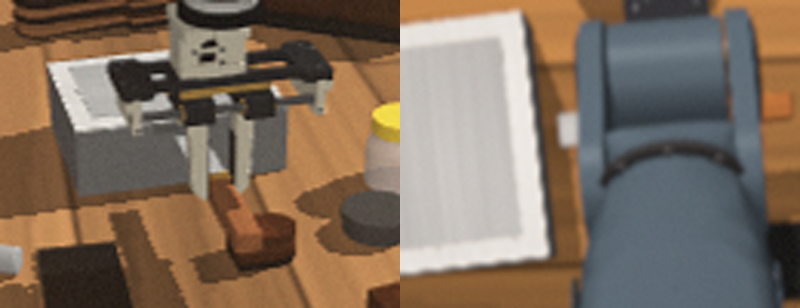

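The blade is at z ≈ 65 mm with its tip about 20 mm in front of the notch (crop pixel (568,128) in the top half). Now I insert it.

```bash
python3 -m handwheel '[{"dx":-0.003,"dy":0.035,"dz":0,"wx":0,"wy":0,"wz":0},{"dx":-0.006,"dy":0.07,"dz":0,"wx":0,"wy":0,"wz":0},{"dx":-0.01,"dy":0.105,"dz":0,"wx":0,"wy":0,"wz":0},{"dx":-0.013,"dy":0.143,"dz":0,"wx":0,"wy":0,"wz":0},{"dx":-0.013,"dy":0.143,"dz":0,"wx":0,"wy":0,"wz":0}]'; python3 -m handwheel '[{"dx":0,"dy":0,"dz":0,"wx":0,"wy":0,"wz":0},{"dx":0,"dy":0,"dz":0.02,"wx":0,"wy":0,"wz":0},{"dx":0,"dy":0,"dz":0.04,"wx":0,"wy":0,"wz":0},{"dx":0,"dy":0,"dz":0.05,"wx":0,"wy":0,"wz":0},{"dx":0,"dy":0,"dz":0.05,"wx":0,"wy":0,"wz":0}]'
```

```text
t: 9.1
tool_pos: [0.5582, 0.1228, 0.0347]
tool_rot: [[-0.088, 0.996, 0.0], [0.996, 0.088, 0.0], [0.0, 0.0, -1.0]]
contact_force: [-0.0, -0.0, -1.4]
opening: 0.0239
finger_force: 30.0
t: 9.72
tool_pos: [0.5585, 0.1218, 0.0499]
tool_rot: [[-0.086, 0.996, 0.0], [0.996, 0.086, -0.0], [-0.0, 0.0, -1.0]]
contact_force: [-1.0, 0.2, -1.4]
opening: 0.0241
finger_force: 30.0
```

```bash
cat > lid.py <<'E'
from meas import *
def lidang(P,S=None):
    h=np.array([.534,.379,.07]);tx=np.array([-.092,.996,0]);ty=np.array([-.996,-.092,0])
    Q=P-h;a=Q@tx;b=Q@ty;z=Q[...,2]
    m=(a>-.18)&(a<.05)&(abs(b)<.1)&(z<.2)&(np.hypot(a,z)<.18)
    for lo,hi in((-.17,-.13),(-.1,-.06)):
        k=m&(a>lo)&(a<hi);print('a',lo,'z med',np.median(z[k]).round(4) if k.any() else None,k.sum())
E
python3 - <<'E'
from lid import *
lidang(cloud('top',np.load('pics/top0.npz')['d']));lidang(cloud('top',grab('top')[1]))
im,d=grab('side');cv2.imwrite('pics/p2.png',cv2.resize(im[130:220,220:340],(600,450),interpolation=cv2.INTER_CUBIC)[...,::-1])
E
```

```text
a -0.17 z med 0.0052 1197
a -0.1 z med 0.0063 1056
a -0.17 z med 0.0165 706
a -0.1 z med 0.0123 1059
```

View pics/p2.png

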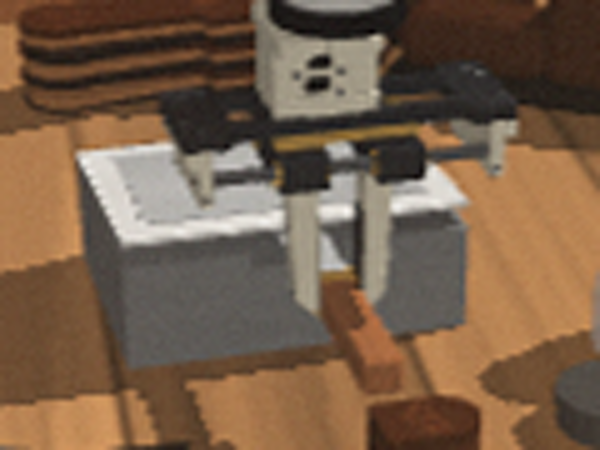

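The lid is rising on the blade. I follow the arc.

```bash
python3 -m handwheel '[{"dx":-0.002,"dy":0.019,"dz":0.044,"wx":0,"wy":0,"wz":0},{"dx":-0.004,"dy":0.041,"dz":0.123,"wx":0,"wy":0,"wz":0},{"dx":-0.007,"dy":0.075,"dz":0.198,"wx":0,"wy":0,"wz":0},{"dx":-0.011,"dy":0.122,"dz":0.267,"wx":0,"wy":0,"wz":0},{"dx":-0.011,"dy":0.122,"dz":0.267,"wx":0,"wy":0,"wz":0}]'
python3 - <<'E'
from lid import *
lidang(cloud('top',grab('top')[1]))
im,d=grab('side');cv2.imwrite('pics/p3.png',cv2.resize(im[110:220,220:350],(520,440),interpolation=cv2.INTER_CUBIC)[...,::-1])
E
```

```text
t: 10.45
tool_pos: [0.5558, 0.1596, 0.1316]
tool_rot: [[-0.088, 0.996, 0.003], [0.996, 0.088, 0.001], [0.001, 0.003, -1.0]]
contact_force: [0.5, -0.2, -1.0]
opening: 0.0235
finger_force: 30.0
a -0.17 z med -0.066 36
a -0.1 z med 0.078 994
```

View pics/p3.png

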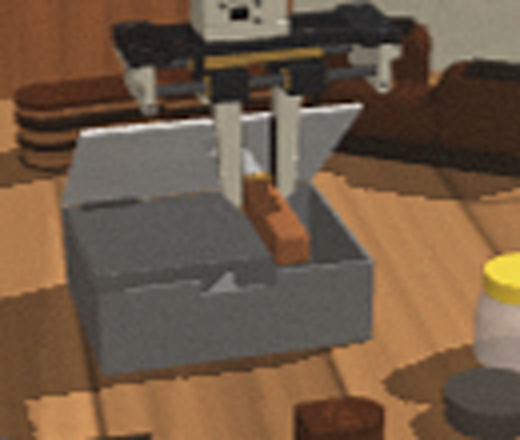

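```bash
python3 -m handwheel '[{"dx":-0.005,"dy":0.058,"dz":0.058,"wx":0,"wy":0,"wz":0},{"dx":-0.012,"dy":0.126,"dz":0.106,"wx":0,"wy":0,"wz":0},{"dx":-0.018,"dy":0.2,"dz":0.14,"wx":0,"wy":0,"wz":0},{"dx":-0.026,"dy":0.279,"dz":0.162,"wx":0,"wy":0,"wz":0},{"dx":-0.033,"dy":0.361,"dz":0.169,"wx":0,"wy":0,"wz":0}]'; python3 -m handwheel '[{"dx":-0.002,"dy":0.02,"dz":0,"wx":0,"wy":0,"wz":0},{"dx":-0.004,"dy":0.04,"dz":0,"wx":0,"wy":0,"wz":0},{"dx":-0.006,"dy":0.06,"dz":0,"wx":0,"wy":0,"wz":0},{"dx":-0.007,"dy":0.075,"dz":0,"wx":0,"wy":0,"wz":0},{"dx":-0.007,"dy":0.075,"dz":0,"wx":0,"wy":0,"wz":0}]'
python3 - <<'E'
from lid import *
P=cloud('side',grab('side')[1]);h=np.array([.534,.379,.07]);Q=P-h
a=Q@np.array([-.092,.996,0]);b=Q@np.array([-.996,-.092,0]);z=Q[...,2]
for z0 in(.04,.08,.12,.15):
    k=(abs(z-z0)<.012)&(abs(b)<.1)&(abs(a)<.08);print(z0,np.median(a[k]).round(4),k.sum())
E
```

```text
t: 11.18
tool_pos: [0.5451, 0.2685, 0.181]
tool_rot: [[-0.087, 0.996, 0.001], [0.996, 0.087, 0.0], [0.0, 0.001, -1.0]]
contact_force: [0.5, -1.2, -1.8]
opening: 0.0237
finger_force: 30.0
t: 11.8
tool_pos: [0.5431, 0.2894, 0.1804]
tool_rot: [[-0.086, 0.996, -0.0], [0.996, 0.086, 0.0], [0.0, -0.0, -1.0]]
contact_force: [0.0, -1.1, -1.5]
opening: 0.0237
finger_force: 30.0
0.04 0.0058 411
0.08 0.0116 337
0.12 0.0177 302
0.15 0.0213 373
```

The lid stands at about 98°. Now the blade goes back to the mat.

```bash
python3 -m handwheel '[{"dx":0.01,"dy":-0.1,"dz":0,"wx":0,"wy":0,"wz":0},{"dx":0.018,"dy":-0.2,"dz":0,"wx":0,"wy":0,"wz":0},{"dx":0,"dy":-0.4,"dz":0,"wx":0,"wy":0,"wz":-0.05},{"dx":-0.1,"dy":-0.6,"dz":-0.1,"wx":0,"wy":0,"wz":-0.111},{"dx":-0.2,"dy":-0.8,"dz":-0.2,"wx":0,"wy":0,"wz":-0.111}]'; python3 -m handwheel '[{"dx":-0.153,"dy":-0.2,"dz":0,"wx":0,"wy":0,"wz":0},{"dx":-0.153,"dy":-0.288,"dz":-0.1,"wx":0,"wy":0,"wz":0},{"dx":-0.153,"dy":-0.288,"dz":-0.2,"wx":0,"wy":0,"wz":0},{"dx":-0.153,"dy":-0.288,"dz":-0.3,"wx":0,"wy":0,"wz":0},{"dx":-0.153,"dy":-0.288,"dz":-0.35,"wx":0,"wy":0,"wz":0}]'
```

```text
t: 12.48
tool_pos: [0.4913, 0.0656, 0.1291]
tool_rot: [[0.002, 1.0, 0.001], [1.0, -0.002, 0.0], [0.0, 0.001, -1.0]]
contact_force: [1.1, -0.3, -0.8]
opening: 0.0238
finger_force: 30.0
t: 13.1
tool_pos: [0.4457, -0.0193, 0.0234]
tool_rot: [[0.001, 1.0, -0.001], [1.0, -0.001, 0.0], [0.0, -0.001, -1.0]]
contact_force: [-0.4, 0.7, -0.7]
opening: 0.0238
finger_force: 30.0
```

```bash
python3 -m handwheel '[{"dx":-0.029,"dy":-0.059,"dz":0,"wx":0,"wy":0,"wz":0},{"dx":-0.029,"dy":-0.059,"dz":-0.05,"wx":0,"wy":0,"wz":0},{"dx":-0.029,"dy":-0.059,"dz":-0.1,"wx":0,"wy":0,"wz":0},{"dx":-0.029,"dy":-0.059,"dz":-0.12,"wx":0,"wy":0,"wz":0},{"dx":-0.029,"dy":-0.059,"dz":-0.126,"wx":0,"wy":0,"wz":0}]';  python3 -m handwheel '[{"dx":0,"dy":0,"dz":0,"wx":0,"wy":0,"wz":0},{"dx":0,"dy":0,"dz":0,"wx":0,"wy":0,"wz":0}]'
```

```text
t: 13.72
tool_pos: [0.4373, -0.0365, -0.0139]
tool_rot: [[0.0, 1.0, -0.001], [1.0, -0.0, 0.0], [0.0, -0.001, -1.0]]
contact_force: [-0.5, -0.7, -0.5]
opening: 0.0237
finger_force: 30.0
t: 13.98
tool_pos: [0.4377, -0.0368, -0.0131]
tool_rot: [[0.0, 1.0, 0.001], [1.0, -0.0, -0.0], [-0.0, 0.001, -1.0]]
contact_force: [0.2, -0.2, -0.4]
opening: 0.0237
finger_force: 30.0
```

```bash
python3 -m handwheel '[{"dx":0,"dy":0,"dz":-0.006,"wx":0,"wy":0,"wz":0},{"dx":0,"dy":0,"dz":-0.006,"wx":0,"wy":0,"wz":0},{"dx":0,"dy":0,"dz":-0.006,"wx":0,"wy":0,"wz":0},{"dx":0,"dy":0,"dz":-0.006,"wx":0,"wy":0,"wz":0},{"dx":0,"dy":0,"dz":-0.006,"wx":0,"wy":0,"wz":0}]' -1;  python3 -m handwheel '[{"dx":0,"dy":0,"dz":0,"wx":0,"wy":0,"wz":0},{"dx":0,"dy":0,"dz":0.1,"wx":0,"wy":0,"wz":0},{"dx":0,"dy":0,"dz":0.2,"wx":0,"wy":0,"wz":0},{"dx":0,"dy":0,"dz":0.3,"wx":0,"wy":0,"wz":0},{"dx":0,"dy":0,"dz":0.38,"wx":0,"wy":0,"wz":0}]'; python3 -m handwheel '[{"dx":0.16,"dy":-0.2,"dz":0.0,"wx":0,"wy":0,"wz":-0.144},{"dx":0.16,"dy":-0.4,"dz":0,"wx":0,"wy":0,"wz":-0.144},{"dx":0.165,"dy":-0.6,"dz":0,"wx":0,"wy":0,"wz":-0.144},{"dx":0.165,"dy":-0.78,"dz":0,"wx":0,"wy":0,"wz":-0.144},{"dx":0.165,"dy":-0.78,"dz":0,"wx":0,"wy":0,"wz":-0.144}]'
python3 - <<'E'
from meas import *
im,d=grab('top');im=im.astype(int);V=im.max(-1);S=V-im.min(-1);r,b=im[...,0],im[...,2]
print('blade',rect((S<45)&(V>110),.0165,roi=(262,226,358,264))[0])
print('handle',rect((r-b>75)&(r>120),.026,roi=(268,234,352,252))[0]);print(ctrl.observe()['tool_pos'])
E
```

```text
t: 14.6
tool_pos: [0.4374, -0.0369, -0.0152]
tool_rot: [[0.001, 1.0, 0.0], [1.0, -0.001, -0.0], [-0.0, 0.0, -1.0]]
contact_force: [0.9, 0.1, 0.2]
opening: 0.0691
finger_force: 0.0
t: 15.22
tool_pos: [0.4375, -0.0369, 0.1]
tool_rot: [[0.001, 1.0, 0.001], [1.0, -0.001, -0.0], [-0.0, 0.001, -1.0]]
contact_force: [0.1, -0.3, 0.3]
opening: 0.0933
finger_force: 0.0
t: 15.85
tool_pos: [0.4865, -0.2743, 0.0986]
tool_rot: [[0.117, 0.993, 0.0], [0.993, -0.117, -0.001], [-0.001, 0.0, -1.0]]
contact_force: [0.2, 0.0, -0.4]
opening: 0.093
finger_force: 0.0
blade [440.1  23.6  99.   28.2  88.4]
handle [437.  -80.4 109.7  28.1  88.4]
[ 0.48637768 -0.27208356  0.09840465]
```

```bash
python3 -m handwheel '[{"dx":0,"dy":0,"dz":-0.08,"wx":0,"wy":0,"wz":0},{"dx":0,"dy":0,"dz":-0.15,"wx":0,"wy":0,"wz":0},{"dx":0,"dy":0,"dz":-0.2,"wx":0,"wy":0,"wz":0},{"dx":0,"dy":0,"dz":-0.228,"wx":0,"wy":0,"wz":0},{"dx":0,"dy":0,"dz":-0.228,"wx":0,"wy":0,"wz":0}]'; for i in 1 2; do python3 -m handwheel '[{"dx":0,"dy":0,"dz":0,"wx":0,"wy":0,"wz":0},{"dx":0,"dy":0,"dz":0,"wx":0,"wy":0,"wz":0},{"dx":0,"dy":0,"dz":0,"wx":0,"wy":0,"wz":0},{"dx":0,"dy":0,"dz":0,"wx":0,"wy":0,"wz":0},{"dx":0,"dy":0,"dz":0,"wx":0,"wy":0,"wz":0}]' 1; done
```

```text
t: 16.52
tool_pos: [0.4868, -0.2704, 0.0302]
tool_rot: [[0.113, 0.994, -0.001], [0.994, -0.113, 0.0], [0.0, -0.001, -1.0]]
contact_force: [0.5, -0.0, 0.8]
opening: 0.0931
finger_force: 0.0
t: 17.15
tool_pos: [0.4869, -0.2709, 0.0304]
tool_rot: [[0.113, 0.994, 0.0], [0.994, -0.113, -0.0], [-0.0, 0.0, -1.0]]
contact_force: [-0.5, 0.3, 0.0]
opening: 0.0474
finger_force: 0.0
t: 17.77
tool_pos: [0.4867, -0.2708, 0.0304]
tool_rot: [[0.113, 0.994, -0.0], [0.994, -0.113, 0.0], [0.0, -0.0, -1.0]]
contact_force: [-1.5, 0.0, 1.6]
opening: 0.0179
finger_force: 30.0
```

```bash
python3 -m handwheel '[{"dx":-0.05,"dy":0.006,"dz":0,"wx":0,"wy":0,"wz":0},{"dx":-0.1,"dy":0.011,"dz":0,"wx":0,"wy":0,"wz":0},{"dx":-0.14,"dy":0.016,"dz":0,"wx":0,"wy":0,"wz":0},{"dx":-0.166,"dy":0.019,"dz":0,"wx":0,"wy":0,"wz":0},{"dx":-0.166,"dy":0.019,"dz":0,"wx":0,"wy":0,"wz":0}]';python3 -m handwheel '[{"dx":-0.003,"dy":0,"dz":0,"wx":0,"wy":0,"wz":0},{"dx":-0.003,"dy":0,"dz":0,"wx":0,"wy":0,"wz":0}]'
```

```text
t: 18.4
tool_pos: [0.437, -0.2653, 0.0304]
tool_rot: [[0.114, 0.994, 0.001], [0.994, -0.114, -0.0], [-0.0, 0.001, -1.0]]
contact_force: [4.2, -1.9, -6.4]
opening: 0.0179
finger_force: 30.0
t: 18.65
tool_pos: [0.437, -0.2653, 0.0304]
tool_rot: [[0.114, 0.994, 0.002], [0.994, -0.114, -0.001], [-0.0, 0.002, -1.0]]
contact_force: [10.2, -0.2, -8.4]
opening: 0.0179
finger_force: 30.0
```

```bash
python3 -m handwheel '[{"dx":0,"dy":0,"dz":0,"wx":0,"wy":0,"wz":0},{"dx":0,"dy":0,"dz":0,"wx":0,"wy":0,"wz":0},{"dx":0,"dy":0,"dz":0,"wx":0,"wy":0,"wz":0},{"dx":0,"dy":0,"dz":0,"wx":0,"wy":0,"wz":0},{"dx":0,"dy":0,"dz":0,"wx":0,"wy":0,"wz":0}]' -1;  python3 -m handwheel '[{"dx":0,"dy":0,"dz":0.1,"wx":0,"wy":0,"wz":0},{"dx":0,"dy":0,"dz":0.2,"wx":0,"wy":0,"wz":0},{"dx":0,"dy":0,"dz":0.3,"wx":0,"wy":0,"wz":0},{"dx":0,"dy":0,"dz":0.3,"wx":0,"wy":0,"wz":0},{"dx":-0.5,"dy":0.5,"dz":0.3,"wx":0,"wy":0,"wz":0}]'
python3 - <<'E'
from meas import *
im,d=grab('top','t2.png');im=im.astype(int);V=im.max(-1);S=V-im.min(-1);r,g,b=im[...,0],im[...,1],im[...,2]
z=cloud('top',d)[...,2];print(ctrl.observe()['tool_pos'])
print('grip',rect((S<30)&(V<110)&(z>.06),.086,roi=(385,212,414,260))[0])
brown=(V<115)&(r-b>28)&(g<.62*r)
for n,roi,zz in(('h1',(262,165,298,210),.032),('h2',(307,132,342,170),.032),('h3',(325,178,356,214),.032),('hv',(385,170,418,205),.067)):
    print(n,rect(brown,zz,roi=roi)[0])
E
```

```text
t: 19.27
tool_pos: [0.4361, -0.2651, 0.0304]
tool_rot: [[0.113, 0.994, -0.0], [0.994, -0.113, 0.0], [0.0, -0.0, -1.0]]
contact_force: [1.2, -0.4, -0.4]
opening: 0.0631
finger_force: 0.0
t: 19.9
tool_pos: [0.3928, -0.2218, 0.1196]
tool_rot: [[0.114, 0.993, 0.001], [0.993, -0.114, -0.001], [-0.001, 0.001, -1.0]]
contact_force: [-0.2, 1.4, -0.4]
opening: 0.0933
finger_force: 0.0
[ 0.38394424 -0.21414103  0.11698047]
grip [ 442.9 -264.1  116.    75.8   -2.4]
h1 [598.7  56.8  57.7  40.2   4.8]
h2 [695.4 -75.   58.4  40.8  13.3]
h3 [ 563.4 -115.4   58.4   42.1  -17.9]
hv [ 584.8 -280.9   58.1   38.8   88.4]
```

View pics/t2.png

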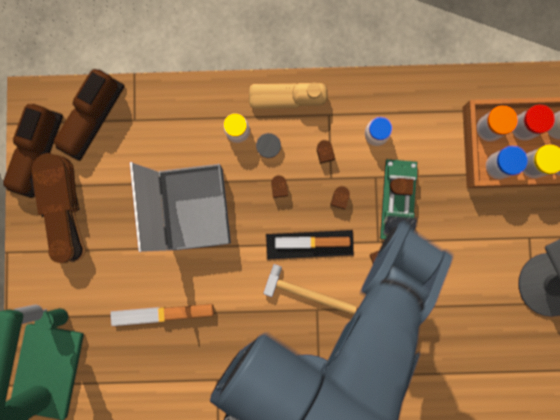

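The view shows the lid past upright, the box interior at (195,205), the jaw fully back, and the small blade on its mat.

```bash
python3 -m handwheel '[{"dx":0.2,"dy":-0.08,"dz":0,"wx":0,"wy":0,"wz":0},{"dx":0.4,"dy":-0.16,"dz":0,"wx":0,"wy":0,"wz":0},{"dx":0.6,"dy":-0.23,"dz":0,"wx":0,"wy":0,"wz":0},{"dx":0.672,"dy":-0.23,"dz":0,"wx":0,"wy":0,"wz":0},{"dx":0.672,"dy":-0.23,"dz":0,"wx":0,"wy":0,"wz":0}]';python3 -m handwheel '[{"dx":0,"dy":0,"dz":0,"wx":0,"wy":0,"wz":0}]'
```

```text
t: 20.58
tool_pos: [0.594, -0.2895, 0.1183]
tool_rot: [[0.112, 0.994, -0.002], [0.994, -0.112, 0.001], [0.001, -0.002, -1.0]]
contact_force: [-0.5, 0.7, 0.2]
opening: 0.0928
finger_force: 0.0
t: 20.7
tool_pos: [0.5924, -0.2896, 0.1194]
tool_rot: [[0.113, 0.994, -0.002], [0.994, -0.113, 0.001], [0.001, -0.002, -1.0]]
contact_force: [0.3, -0.1, 0.5]
opening: 0.0928
finger_force: 0.0
```

```bash
python3 -m handwheel '[{"dx":-0.022,"dy":0.023,"dz":-0.1,"wx":0,"wy":0,"wz":0},{"dx":-0.022,"dy":0.023,"dz":-0.2,"wx":0,"wy":0,"wz":0},{"dx":-0.022,"dy":0.023,"dz":-0.27,"wx":0,"wy":0,"wz":0},{"dx":-0.022,"dy":0.023,"dz":-0.3,"wx":0,"wy":0,"wz":0},{"dx":-0.022,"dy":0.023,"dz":-0.307,"wx":0,"wy":0,"wz":0}]'; for i in 1 2; do python3 -m handwheel '[{"dx":0,"dy":0,"dz":0,"wx":0,"wy":0,"wz":0},{"dx":0,"dy":0,"dz":0,"wx":0,"wy":0,"wz":0},{"dx":0,"dy":0,"dz":0,"wx":0,"wy":0,"wz":0},{"dx":0,"dy":0,"dz":0,"wx":0,"wy":0,"wz":0},{"dx":0,"dy":0,"dz":0,"wx":0,"wy":0,"wz":0}]' 1; done
```

```text
t: 21.32
tool_pos: [0.587, -0.2832, 0.0284]
tool_rot: [[0.113, 0.994, 0.0], [0.994, -0.113, -0.0], [-0.0, 0.0, -1.0]]
contact_force: [-0.7, -0.7, 0.0]
opening: 0.0929
finger_force: 0.0
t: 21.95
tool_pos: [0.587, -0.283, 0.0284]
tool_rot: [[0.113, 0.994, 0.0], [0.994, -0.113, -0.0], [-0.0, 0.0, -1.0]]
contact_force: [-0.2, 0.0, 1.2]
opening: 0.048
finger_force: 0.0
t: 22.58
tool_pos: [0.5865, -0.283, 0.0283]
tool_rot: [[0.113, 0.994, -0.001], [0.994, -0.113, 0.0], [0.0, -0.001, -1.0]]
contact_force: [-6.2, 0.3, 4.2]
opening: 0.0434
finger_force: 30.0
```

```bash
python3 -m handwheel '[{"dx":0,"dy":0,"dz":0.1,"wx":0,"wy":0,"wz":0},{"dx":0,"dy":0,"dz":0.2,"wx":0,"wy":0,"wz":0},{"dx":0,"dy":0,"dz":0.32,"wx":0,"wy":0,"wz":0},{"dx":0,"dy":0,"dz":0.44,"wx":0,"wy":0,"wz":0},{"dx":0,"dy":0.1,"dz":0.44,"wx":0,"wy":0,"wz":0}]';python3 -m handwheel '[{"dx":0,"dy":0.15,"dz":0,"wx":0,"wy":0,"wz":0.1},{"dx":0,"dy":0.35,"dz":0,"wx":0,"wy":0,"wz":0.2},{"dx":0,"dy":0.55,"dz":0,"wx":0,"wy":0,"wz":0.262},{"dx":0,"dy":0.75,"dz":0,"wx":0,"wy":0,"wz":0.262},{"dx":0,"dy":0.95,"dz":0,"wx":0,"wy":0,"wz":0.262}]';python3 -m handwheel '[{"dx":0,"dy":0.2,"dz":0,"wx":0,"wy":0,"wz":0},{"dx":0,"dy":0.4,"dz":0,"wx":0,"wy":0,"wz":0},{"dx":0,"dy":0.6,"dz":0,"wx":0,"wy":0,"wz":0},{"dx":0,"dy":0.75,"dz":0,"wx":0,"wy":0,"wz":0},{"dx":0,"dy":0.75,"dz":0,"wx":0,"wy":0,"wz":0}]'
```

```text
t: 23.2
tool_pos: [0.5886, -0.2546, 0.1633]
tool_rot: [[0.115, 0.993, 0.006], [0.993, -0.115, -0.003], [-0.002, 0.006, -1.0]]
contact_force: [0.7, 0.7, -1.1]
opening: 0.044
finger_force: 30.0
t: 23.82
tool_pos: [0.5871, 0.034, 0.1604]
tool_rot: [[-0.092, 0.996, 0.001], [0.996, 0.092, 0.0], [0.0, 0.001, -1.0]]
contact_force: [0.4, -0.1, -0.1]
opening: 0.0437
finger_force: 30.0
t: 24.45
tool_pos: [0.5866, 0.26, 0.1599]
tool_rot: [[-0.096, 0.995, 0.0], [0.995, 0.096, 0.001], [0.001, 0.001, -1.0]]
contact_force: [-0.2, -0.6, 0.3]
opening: 0.044
finger_force: 30.0
```

```bash
python3 -m handwheel '[{"dx":-0.02,"dy":0.12,"dz":0,"wx":0,"wy":0,"wz":0},{"dx":-0.02,"dy":0.24,"dz":0,"wx":0,"wy":0,"wz":0},{"dx":-0.02,"dy":0.24,"dz":-0.1,"wx":0,"wy":0,"wz":0},{"dx":-0.02,"dy":0.24,"dz":-0.2,"wx":0,"wy":0,"wz":0},{"dx":-0.02,"dy":0.24,"dz":-0.3,"wx":0,"wy":0,"wz":0}]';python3 -m handwheel '[{"dx":0,"dy":0,"dz":-0.08,"wx":0,"wy":0,"wz":0},{"dx":0,"dy":0,"dz":-0.15,"wx":0,"wy":0,"wz":0},{"dx":0,"dy":0,"dz":-0.2,"wx":0,"wy":0,"wz":0},{"dx":0,"dy":0,"dz":-0.21,"wx":0,"wy":0,"wz":0},{"dx":0,"dy":0,"dz":-0.22,"wx":0,"wy":0,"wz":0}]'
```

```text
t: 25.08
tool_pos: [0.5814, 0.3281, 0.0693]
tool_rot: [[-0.091, 0.996, 0.0], [0.996, 0.091, 0.0], [0.0, 0.0, -1.0]]
contact_force: [0.5, -0.5, -0.8]
opening: 0.0439
finger_force: 30.0
t: 25.7
tool_pos: [0.5815, 0.3291, 0.0049]
tool_rot: [[-0.092, 0.996, 0.001], [0.996, 0.092, 0.0], [0.0, 0.001, -1.0]]
contact_force: [0.0, -0.1, -1.1]
opening: 0.0437
finger_force: 30.0
```

```bash
python3 -m handwheel '[{"dx":0,"dy":0,"dz":-0.01,"wx":0,"wy":0,"wz":0},{"dx":0,"dy":0,"dz":-0.018,"wx":0,"wy":0,"wz":0},{"dx":0,"dy":0,"dz":-0.018,"wx":0,"wy":0,"wz":0}]';python3 -m handwheel '[{"dx":0,"dy":0,"dz":0,"wx":0,"wy":0,"wz":0},{"dx":0,"dy":0,"dz":0,"wx":0,"wy":0,"wz":0},{"dx":0,"dy":0,"dz":0.1,"wx":0,"wy":0,"wz":0},{"dx":0,"dy":0,"dz":0.3,"wx":0,"wy":0,"wz":0},{"dx":0,"dy":0,"dz":0.5,"wx":0,"wy":0,"wz":0}]' -0.3; python3 -c "
from workcell import ctrl;print(ctrl.observe()['q'].round(2))"
```

```text
t: 26.08
tool_pos: [0.5809, 0.3289, -0.0011]
tool_rot: [[-0.092, 0.996, -0.0], [0.996, 0.092, -0.0], [-0.0, -0.0, -1.0]]
contact_force: [-0.2, 0.4, -0.3]
opening: 0.0437
finger_force: 30.0
t: 26.7
tool_pos: [0.5808, 0.3288, 0.1506]
tool_rot: [[-0.092, 0.996, -0.0], [0.996, 0.092, -0.0], [-0.0, -0.0, -1.0]]
contact_force: [1.0, -0.3, 0.4]
opening: 0.0606
finger_force: 0.0
[ 0.45  0.6   1.36 -0.    1.18  0.35]
```

```bash
python3 -m handwheel '[{"dx":0.05,"dy":-0.2,"dz":0,"wx":0,"wy":0,"wz":-0.2},{"dx":0.05,"dy":-0.4,"dz":0,"wx":0,"wy":0,"wz":-0.4},{"dx":0.05,"dy":-0.6,"dz":0,"wx":0,"wy":0,"wz":-0.6},{"dx":0.05,"dy":-0.75,"dz":0,"wx":0,"wy":0,"wz":-0.8},{"dx":0.05,"dy":-0.906,"dz":0,"wx":0,"wy":0,"wz":-1}]' -1;python3 -m handwheel '[{"dx":0,"dy":0,"dz":0,"wx":0,"wy":0,"wz":-0.2},{"dx":0,"dy":0,"dz":0,"wx":0,"wy":0,"wz":-0.4},{"dx":0,"dy":0,"dz":0,"wx":0,"wy":0,"wz":-0.6},{"dx":0,"dy":0,"dz":0,"wx":0,"wy":0,"wz":-0.8},{"dx":0,"dy":0,"dz":0,"wx":0,"wy":0,"wz":-1}]'
python3 - <<'E'
from meas import *
s=ctrl.observe();print(s['tool_pos'],np.degrees(np.arctan2(s['tool_rot'][1,1],s['tool_rot'][0,1])))
im,d=grab('side','s3.png');np.savez('pics/s3.npz',im=im,d=d)
for n,X in dict(h1=(.5987,.057,.032),h2=(.6954,-.075,.032),h3=(.5634,-.1154,.032)).items(): print(n,proj('side',X))
E
```

```text
t: 27.32
tool_pos: [0.5959, 0.0555, 0.1492]
tool_rot: [[0.643, 0.766, 0.001], [0.766, -0.643, 0.0], [0.0, 0.0, -1.0]]
contact_force: [-0.1, 0.0, -0.6]
opening: 0.0927
finger_force: 0.0
t: 27.95
tool_pos: [0.596, 0.0571, 0.1491]
tool_rot: [[0.996, 0.087, 0.0], [0.087, -0.996, 0.0], [0.0, -0.0, -1.0]]
contact_force: [-1.1, -0.5, -0.2]
opening: 0.0928
finger_force: 0.0
[0.59604129 0.05714392 0.14909051] -85.01791003148355
h1 [305.2603557 212.9414429]
h2 [352.71814997 235.07318077]
h3 [306.25431694 249.15733875]
```

View pics/s3.png

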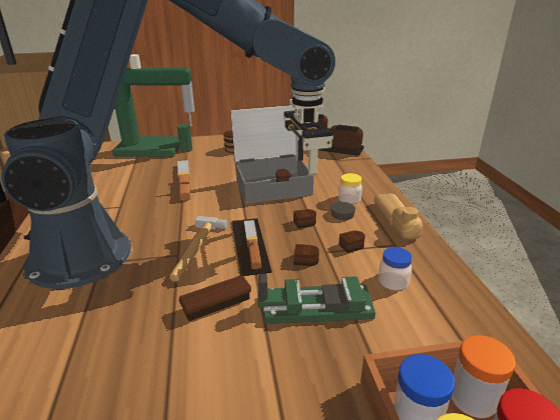

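Heel_v is in the box at (283,174). The three loose heels are unmoved at (304,213), (352,237) and (306,250).

```bash
python3 -m handwheel '[{"dx":0,"dy":0,"dz":-0.15,"wx":0,"wy":0,"wz":0},{"dx":0,"dy":0,"dz":-0.3,"wx":0,"wy":0,"wz":0},{"dx":0,"dy":0,"dz":-0.45,"wx":0,"wy":0,"wz":0},{"dx":0,"dy":0,"dz":-0.53,"wx":0,"wy":0,"wz":0},{"dx":0,"dy":0,"dz":-0.55,"wx":0,"wy":0,"wz":0}]'; for i in 1 2; do python3 -m handwheel '[{"dx":0,"dy":0,"dz":0,"wx":0,"wy":0,"wz":0},{"dx":0,"dy":0,"dz":0,"wx":0,"wy":0,"wz":0},{"dx":0,"dy":0,"dz":0,"wx":0,"wy":0,"wz":0},{"dx":0,"dy":0,"dz":0,"wx":0,"wy":0,"wz":0},{"dx":0,"dy":0,"dz":0,"wx":0,"wy":0,"wz":0}]' 1; done; python3 -m handwheel '[{"dx":0,"dy":0,"dz":0.15,"wx":0,"wy":0,"wz":0},{"dx":0,"dy":0,"dz":0.3,"wx":0,"wy":0,"wz":0},{"dx":0,"dy":0,"dz":0.45,"wx":0,"wy":0,"wz":0},{"dx":0,"dy":0,"dz":0.55,"wx":0,"wy":0,"wz":0},{"dx":0,"dy":0,"dz":0.55,"wx":0,"wy":0,"wz":0}]'
```

```text
t: 28.62
tool_pos: [0.5952, 0.0571, -0.0174]
tool_rot: [[0.996, 0.094, -0.002], [0.094, -0.996, -0.0], [-0.002, -0.0, -1.0]]
contact_force: [-0.1, 0.4, 0.0]
opening: 0.0931
finger_force: 0.0
t: 29.25
tool_pos: [0.5961, 0.0572, -0.0159]
tool_rot: [[0.996, 0.092, 0.0], [0.092, -0.996, 0.0], [0.0, 0.0, -1.0]]
contact_force: [-0.1, 0.1, 0.3]
opening: 0.0475
finger_force: 0.0
t: 29.88
tool_pos: [0.5961, 0.0572, -0.016]
tool_rot: [[0.996, 0.092, 0.0], [0.092, -0.996, 0.0], [0.0, -0.0, -1.0]]
contact_force: [-0.9, -0.2, 4.2]
opening: 0.0441
finger_force: 30.0
t: 30.5
tool_pos: [0.597, 0.0572, 0.1506]
tool_rot: [[0.996, 0.092, 0.004], [0.092, -0.996, 0.0], [0.004, 0.0, -1.0]]
contact_force: [-0.2, -0.5, -1.7]
opening: 0.0437
finger_force: 30.0
```

```bash
python3 -m handwheel '[{"dx":-0.05,"dy":0.1,"dz":0,"wx":0,"wy":0,"wz":0.2},{"dx":-0.1,"dy":0.2,"dz":0,"wx":0,"wy":0,"wz":0.4},{"dx":-0.2,"dy":0.4,"dz":0,"wx":0,"wy":0,"wz":0.6},{"dx":-0.3,"dy":0.5,"dz":0,"wx":0,"wy":0,"wz":0.8},{"dx":-0.333,"dy":0.6,"dz":0,"wx":0,"wy":0,"wz":1}]';python3 -m handwheel '[{"dx":0,"dy":0.1,"dz":0,"wx":0,"wy":0,"wz":0.2},{"dx":0,"dy":0.2,"dz":0,"wx":0,"wy":0,"wz":0.4},{"dx":0,"dy":0.25,"dz":0,"wx":0,"wy":0,"wz":0.6},{"dx":0,"dy":0.29,"dz":0,"wx":0,"wy":0,"wz":0.8},{"dx":0,"dy":0.29,"dz":0,"wx":0,"wy":0,"wz":1}]';python3 -m handwheel '[{"dx":0,"dy":0,"dz":0,"wx":0,"wy":0,"wz":0}]'
```

```text
t: 31.12
tool_pos: [0.4937, 0.2381, 0.1471]
tool_rot: [[0.634, 0.773, -0.003], [0.773, -0.634, -0.001], [-0.003, -0.002, -1.0]]
contact_force: [0.6, -0.6, 0.2]
opening: 0.0439
finger_force: 30.0
t: 31.75
tool_pos: [0.4952, 0.3245, 0.1467]
tool_rot: [[-0.098, 0.995, -0.002], [0.995, 0.098, -0.001], [-0.001, -0.003, -1.0]]
contact_force: [1.0, -0.4, -0.6]
opening: 0.0439
finger_force: 30.0
t: 31.88
tool_pos: [0.4954, 0.3238, 0.1471]
tool_rot: [[-0.091, 0.996, -0.002], [0.996, 0.091, -0.001], [-0.001, -0.002, -1.0]]
contact_force: [1.1, 0.4, 0.1]
opening: 0.0437
finger_force: 30.0
```

```bash
python3 -m handwheel '[{"dx":0.005,"dy":0,"dz":-0.15,"wx":0,"wy":0,"wz":0},{"dx":0.005,"dy":0,"dz":-0.3,"wx":0,"wy":0,"wz":0},{"dx":0.005,"dy":0,"dz":-0.42,"wx":0,"wy":0,"wz":0},{"dx":0.005,"dy":0,"dz":-0.5,"wx":0,"wy":0,"wz":0},{"dx":0.005,"dy":0,"dz":-0.523,"wx":0,"wy":0,"wz":0}]';python3 -m handwheel '[{"dx":0,"dy":0,"dz":0,"wx":0,"wy":0,"wz":0}]';python3 -m handwheel '[{"dx":0,"dy":0,"dz":0,"wx":0,"wy":0,"wz":0},{"dx":0,"dy":0,"dz":0,"wx":0,"wy":0,"wz":0},{"dx":0,"dy":0,"dz":0.1,"wx":0,"wy":0,"wz":0},{"dx":0,"dy":0,"dz":0.3,"wx":0,"wy":0,"wz":0},{"dx":0,"dy":0,"dz":0.5,"wx":0,"wy":0,"wz":0}]' -0.3
python3 - <<'E'
from meas import *
im,d=grab('side','s4.png');im=im.astype(int);V=im.max(-1);r,g,b=im[...,0],im[...,1],im[...,2]
brown=(V<115)&(r-b>28)&(g<.62*r)
for n,roi in(('h2',(332,218,378,260)),('h3',(285,235,325,272))):
    u0,v0,u1,v1=roi;v,u=np.nonzero(brown[v0:v1,u0:u1]);print(n,u.mean()+u0,v.mean()+v0,len(u))
    i0=np.load('pics/s3.npz')['im'].astype(int);V0=i0.max(-1);b0=(V0<115)&(i0[...,0]-i0[...,2]>28)&(i0[...,1]<.62*i0[...,0]);v,u=np.nonzero(b0[v0:v1,u0:u1]);print(' before',u.mean()+u0,v.mean()+v0,len(u))
E
```

```text
t: 32.5
tool_pos: [0.4965, 0.3233, -0.0101]
tool_rot: [[-0.089, 0.996, -0.003], [0.996, 0.089, -0.002], [-0.001, -0.003, -1.0]]
contact_force: [-0.1, -0.7, -0.4]
opening: 0.0435
finger_force: 30.0
t: 32.62
tool_pos: [0.4975, 0.324, -0.0081]
tool_rot: [[-0.09, 0.996, -0.0], [0.996, 0.09, -0.0], [-0.0, -0.0, -1.0]]
contact_force: [-0.4, -1.3, -0.4]
opening: 0.0438
finger_force: 30.0
t: 33.25
tool_pos: [0.4975, 0.324, 0.1442]
tool_rot: [[-0.092, 0.996, 0.0], [0.996, 0.092, 0.0], [0.0, 0.0, -1.0]]
contact_force: [0.4, 0.6, -0.4]
opening: 0.0601
finger_force: 0.0
h2 352.4593495934959 237.77235772357724 246
 before 352.8 238.1346153846154 260
h3 306.1333333333333 252.05666666666667 300
 before 305.97163120567376 251.43262411347519 282
```

```bash
python3 -m handwheel '[{"dx":0.05,"dy":-0.15,"dz":0,"wx":0,"wy":0,"wz":0.15},{"dx":0.1,"dy":-0.3,"dz":0,"wx":0,"wy":0,"wz":0.3},{"dx":0.15,"dy":-0.45,"dz":0,"wx":0,"wy":0,"wz":0.45},{"dx":0.2,"dy":-0.6,"dz":0,"wx":0,"wy":0,"wz":0.6},{"dx":0.21,"dy":-0.73,"dz":0,"wx":0,"wy":0,"wz":0.752}]' -1;python3 -m handwheel '[{"dx":0,"dy":-0.15,"dz":0,"wx":0,"wy":0,"wz":0.15},{"dx":0,"dy":-0.3,"dz":0,"wx":0,"wy":0,"wz":0.3},{"dx":0,"dy":-0.45,"dz":0,"wx":0,"wy":0,"wz":0.45},{"dx":0,"dy":-0.6,"dz":0,"wx":0,"wy":0,"wz":0.6},{"dx":0,"dy":-0.73,"dz":0,"wx":0,"wy":0,"wz":0.752}]';python3 -m handwheel '[{"dx":0,"dy":0,"dz":0,"wx":0,"wy":0,"wz":0}]'
```

```text
t: 33.92
tool_pos: [0.5613, 0.1034, 0.1424]
tool_rot: [[-0.633, 0.774, 0.001], [0.774, 0.633, 0.0], [-0.001, 0.001, -1.0]]
contact_force: [0.6, -0.1, -0.3]
opening: 0.0927
finger_force: 0.0
t: 34.55
tool_pos: [0.5606, -0.1155, 0.1424]
tool_rot: [[-0.957, 0.29, 0.001], [0.29, 0.957, -0.0], [-0.001, -0.0, -1.0]]
contact_force: [0.6, 0.2, -0.2]
opening: 0.0931
finger_force: 0.0
t: 34.67
tool_pos: [0.5606, -0.116, 0.1423]
tool_rot: [[-0.955, 0.295, 0.001], [0.295, 0.955, -0.0], [-0.001, -0.0, -1.0]]
contact_force: [1.1, 0.4, 0.2]
opening: 0.0928
finger_force: 0.0
```

```bash
python3 -m handwheel '[{"dx":0,"dy":0.005,"dz":-0.15,"wx":0,"wy":0,"wz":0},{"dx":0,"dy":0.005,"dz":-0.3,"wx":0,"wy":0,"wz":0},{"dx":0,"dy":0.005,"dz":-0.43,"wx":0,"wy":0,"wz":0},{"dx":0,"dy":0.005,"dz":-0.51,"wx":0,"wy":0,"wz":0},{"dx":0,"dy":0.005,"dz":-0.527,"wx":0,"wy":0,"wz":0}]'; for i in 1 2; do python3 -m handwheel '[{"dx":0,"dy":0,"dz":0,"wx":0,"wy":0,"wz":0},{"dx":0,"dy":0,"dz":0,"wx":0,"wy":0,"wz":0},{"dx":0,"dy":0,"dz":0,"wx":0,"wy":0,"wz":0},{"dx":0,"dy":0,"dz":0,"wx":0,"wy":0,"wz":0},{"dx":0,"dy":0,"dz":0,"wx":0,"wy":0,"wz":0}]' 1; done; python3 -m handwheel '[{"dx":0,"dy":0,"dz":0.15,"wx":0,"wy":0,"wz":0},{"dx":0,"dy":0,"dz":0.3,"wx":0,"wy":0,"wz":0},{"dx":0,"dy":0,"dz":0.45,"wx":0,"wy":0,"wz":0},{"dx":0,"dy":0,"dz":0.55,"wx":0,"wy":0,"wz":0},{"dx":0,"dy":0,"dz":0.55,"wx":0,"wy":0,"wz":0}]'
```

```text
t: 35.3
tool_pos: [0.5599, -0.1112, -0.0172]
tool_rot: [[-0.956, 0.294, -0.002], [0.294, 0.956, 0.001], [0.002, 0.0, -1.0]]
contact_force: [0.2, 1.5, 0.5]
opening: 0.0929
finger_force: 0.0
t: 35.92
tool_pos: [0.5607, -0.1124, -0.0159]
tool_rot: [[-0.956, 0.293, 0.0], [0.293, 0.956, -0.0], [-0.0, -0.0, -1.0]]
contact_force: [0.4, -0.5, -0.2]
opening: 0.0475
finger_force: 0.1
t: 36.55
tool_pos: [0.5607, -0.1124, -0.0159]
tool_rot: [[-0.956, 0.293, 0.0], [0.293, 0.956, -0.0], [-0.0, -0.0, -1.0]]
contact_force: [-0.8, -0.9, 3.9]
opening: 0.0435
finger_force: 30.0
t: 37.17
tool_pos: [0.5615, -0.1125, 0.1505]
tool_rot: [[-0.956, 0.293, 0.003], [0.293, 0.956, -0.001], [-0.003, 0.0, -1.0]]
contact_force: [-0.0, -0.5, -1.2]
opening: 0.0439
finger_force: 30.0
```

```bash
python3 -m handwheel '[{"dx":-0.04,"dy":0.12,"dz":0,"wx":0,"wy":0,"wz":-0.15},{"dx":-0.08,"dy":0.24,"dz":0,"wx":0,"wy":0,"wz":-0.3},{"dx":-0.12,"dy":0.36,"dz":0,"wx":0,"wy":0,"wz":-0.45},{"dx":-0.16,"dy":0.5,"dz":0,"wx":0,"wy":0,"wz":-0.6},{"dx":-0.193,"dy":0.61,"dz":0,"wx":0,"wy":0,"wz":-0.752}]';python3 -m handwheel '[{"dx":0,"dy":0.12,"dz":0,"wx":0,"wy":0,"wz":-0.15},{"dx":0,"dy":0.24,"dz":0,"wx":0,"wy":0,"wz":-0.3},{"dx":0,"dy":0.4,"dz":0,"wx":0,"wy":0,"wz":-0.5},{"dx":0,"dy":0.55,"dz":0,"wx":0,"wy":0,"wz":-0.752},{"dx":0,"dy":0.608,"dz":0,"wx":0,"wy":0,"wz":-0.752}]';python3 -m handwheel '[{"dx":0,"dy":0,"dz":0,"wx":0,"wy":0,"wz":0}]'
```

```text
t: 37.8
tool_pos: [0.5012, 0.0721, 0.1471]
tool_rot: [[-0.628, 0.778, -0.003], [0.778, 0.628, 0.0], [0.002, -0.002, -1.0]]
contact_force: [0.0, 0.8, -0.2]
opening: 0.0439
finger_force: 30.0
t: 38.42
tool_pos: [0.5016, 0.2549, 0.1468]
tool_rot: [[-0.091, 0.996, -0.002], [0.996, 0.091, -0.001], [-0.0, -0.003, -1.0]]
contact_force: [0.9, -0.8, -1.1]
opening: 0.0439
finger_force: 30.0
t: 38.55
tool_pos: [0.5017, 0.2536, 0.147]
tool_rot: [[-0.094, 0.996, -0.002], [0.996, 0.094, -0.001], [-0.001, -0.003, -1.0]]
contact_force: [-0.1, -1.0, -1.7]
opening: 0.0441
finger_force: 30.0
```

```bash
python3 -m handwheel '[{"dx":0.005,"dy":-0.003,"dz":-0.15,"wx":0,"wy":0,"wz":0},{"dx":0.005,"dy":-0.003,"dz":-0.3,"wx":0,"wy":0,"wz":0},{"dx":0.005,"dy":-0.003,"dz":-0.42,"wx":0,"wy":0,"wz":0},{"dx":0.005,"dy":-0.003,"dz":-0.5,"wx":0,"wy":0,"wz":0},{"dx":0.005,"dy":-0.003,"dz":-0.523,"wx":0,"wy":0,"wz":0}]';python3 -m handwheel '[{"dx":0,"dy":0,"dz":0,"wx":0,"wy":0,"wz":0}]';python3 -m handwheel '[{"dx":0,"dy":0,"dz":0,"wx":0,"wy":0,"wz":0},{"dx":0,"dy":0,"dz":0,"wx":0,"wy":0,"wz":0},{"dx":0,"dy":0,"dz":0.1,"wx":0,"wy":0,"wz":0},{"dx":0,"dy":0,"dz":0.3,"wx":0,"wy":0,"wz":0},{"dx":0,"dy":0,"dz":0.5,"wx":0,"wy":0,"wz":0}]' -0.3
python3 - <<'E'
from meas import *
im,d=grab('top');im=im.astype(int);V=im.max(-1);r,g,b=im[...,0],im[...,1],im[...,2]
brown=(V<115)&(r-b>28)&(g<.62*r)
print('h2',rect(brown,.032,roi=(300,120,352,180))[0])
E
```

```text
t: 39.17
tool_pos: [0.503, 0.2506, -0.0099]
tool_rot: [[-0.092, 0.996, -0.003], [0.996, 0.092, -0.001], [-0.001, -0.003, -1.0]]
contact_force: [-0.1, -0.1, -0.1]
opening: 0.0437
finger_force: 30.0
t: 39.3
tool_pos: [0.5042, 0.2516, -0.0081]
tool_rot: [[-0.092, 0.996, -0.001], [0.996, 0.092, -0.0], [-0.0, -0.001, -1.0]]
contact_force: [-0.5, -0.1, -0.5]
opening: 0.0437
finger_force: 30.0
t: 39.92
tool_pos: [0.504, 0.2521, 0.1442]
tool_rot: [[-0.092, 0.996, 0.0], [0.996, 0.092, 0.0], [0.0, 0.0, -1.0]]
contact_force: [0.9, 0.8, 0.8]
opening: 0.0606
finger_force: 0.0
h2 [695.4 -75.   58.4  40.8  13.3]
```

```bash
python3 -m handwheel '[{"dx":0.06,"dy":-0.11,"dz":0,"wx":0,"wy":0,"wz":-0.18},{"dx":0.12,"dy":-0.22,"dz":0,"wx":0,"wy":0,"wz":-0.36},{"dx":0.18,"dy":-0.33,"dz":0,"wx":0,"wy":0,"wz":-0.54},{"dx":0.24,"dy":-0.44,"dz":0,"wx":0,"wy":0,"wz":-0.72},{"dx":0.31,"dy":-0.55,"dz":0,"wx":0,"wy":0,"wz":-0.9}]' -1;python3 -m handwheel '[{"dx":0.06,"dy":-0.11,"dz":0,"wx":0,"wy":0,"wz":-0.18},{"dx":0.12,"dy":-0.22,"dz":0,"wx":0,"wy":0,"wz":-0.36},{"dx":0.18,"dy":-0.33,"dz":0,"wx":0,"wy":0,"wz":-0.54},{"dx":0.25,"dy":-0.44,"dz":0,"wx":0,"wy":0,"wz":-0.72},{"dx":0.318,"dy":-0.543,"dz":0,"wx":0,"wy":0,"wz":-0.907}]';python3 -m handwheel '[{"dx":0,"dy":0,"dz":0,"wx":0,"wy":0,"wz":0}]'
```

```text
t: 40.6
tool_pos: [0.5978, 0.0861, 0.1424]
tool_rot: [[0.58, 0.814, 0.001], [0.814, -0.58, 0.0], [0.001, 0.001, -1.0]]
contact_force: [0.4, 0.7, 0.8]
opening: 0.0929
finger_force: 0.0
t: 41.22
tool_pos: [0.6933, -0.077, 0.1424]
tool_rot: [[0.972, 0.237, 0.001], [0.237, -0.972, -0.0], [0.001, 0.0, -1.0]]
contact_force: [-0.4, 0.1, 0.1]
opening: 0.0933
finger_force: 0.0
t: 41.35
tool_pos: [0.6932, -0.0777, 0.1418]
tool_rot: [[0.971, 0.238, 0.001], [0.238, -0.971, -0.0], [0.001, 0.0, -1.0]]
contact_force: [0.5, 0.2, 0.4]
opening: 0.0931
finger_force: 0.0
```

```bash
python3 -m handwheel '[{"dx":0,"dy":0.005,"dz":-0.15,"wx":0,"wy":0,"wz":0},{"dx":0,"dy":0.005,"dz":-0.3,"wx":0,"wy":0,"wz":0},{"dx":0,"dy":0.005,"dz":-0.43,"wx":0,"wy":0,"wz":0},{"dx":0,"dy":0.005,"dz":-0.51,"wx":0,"wy":0,"wz":0},{"dx":0,"dy":0.005,"dz":-0.527,"wx":0,"wy":0,"wz":0}]'; for i in 1 2; do python3 -m handwheel '[{"dx":0,"dy":0,"dz":0,"wx":0,"wy":0,"wz":0},{"dx":0,"dy":0,"dz":0,"wx":0,"wy":0,"wz":0},{"dx":0,"dy":0,"dz":0,"wx":0,"wy":0,"wz":0},{"dx":0,"dy":0,"dz":0,"wx":0,"wy":0,"wz":0},{"dx":0,"dy":0,"dz":0,"wx":0,"wy":0,"wz":0}]' 1; done; python3 -m handwheel '[{"dx":0,"dy":0,"dz":0.15,"wx":0,"wy":0,"wz":0},{"dx":0,"dy":0,"dz":0.3,"wx":0,"wy":0,"wz":0},{"dx":0,"dy":0,"dz":0.45,"wx":0,"wy":0,"wz":0},{"dx":0,"dy":0,"dz":0.55,"wx":0,"wy":0,"wz":0},{"dx":0,"dy":0,"dz":0.55,"wx":0,"wy":0,"wz":0}]'
```

```text
t: 41.98
tool_pos: [0.692, -0.0737, -0.017]
tool_rot: [[0.97, 0.242, -0.002], [0.242, -0.97, 0.0], [-0.001, -0.001, -1.0]]
contact_force: [-0.2, 0.7, 0.5]
opening: 0.0928
finger_force: 0.0
t: 42.6
tool_pos: [0.6927, -0.0743, -0.0159]
tool_rot: [[0.97, 0.241, 0.0], [0.241, -0.97, -0.0], [0.0, 0.0, -1.0]]
contact_force: [0.0, -0.1, 0.3]
opening: 0.0477
finger_force: 0.2
t: 43.22
tool_pos: [0.6927, -0.0743, -0.0159]
tool_rot: [[0.97, 0.241, 0.0], [0.241, -0.97, -0.0], [0.0, 0.0, -1.0]]
contact_force: [-0.8, -0.8, 3.1]
opening: 0.0437
finger_force: 29.9
t: 43.85
tool_pos: [0.6936, -0.0742, 0.1509]
tool_rot: [[0.97, 0.241, 0.004], [0.241, -0.97, -0.0], [0.003, 0.001, -1.0]]
contact_force: [-0.2, -0.2, -0.8]
opening: 0.044
finger_force: 29.9
```

```bash
python3 -m handwheel '[{"dx":-0.06,"dy":0.11,"dz":0,"wx":0,"wy":0,"wz":0.18},{"dx":-0.12,"dy":0.22,"dz":0,"wx":0,"wy":0,"wz":0.36},{"dx":-0.18,"dy":0.33,"dz":0,"wx":0,"wy":0,"wz":0.54},{"dx":-0.24,"dy":0.44,"dz":0,"wx":0,"wy":0,"wz":0.72},{"dx":-0.3,"dy":0.55,"dz":0,"wx":0,"wy":0,"wz":0.9}]';python3 -m handwheel '[{"dx":-0.03,"dy":0.11,"dz":0,"wx":0,"wy":0,"wz":0.18},{"dx":-0.055,"dy":0.22,"dz":0,"wx":0,"wy":0,"wz":0.36},{"dx":-0.055,"dy":0.38,"dz":0,"wx":0,"wy":0,"wz":0.6},{"dx":-0.055,"dy":0.5,"dz":0,"wx":0,"wy":0,"wz":0.8},{"dx":-0.055,"dy":0.566,"dz":0,"wx":0,"wy":0,"wz":0.907}]';python3 -m handwheel '[{"dx":0,"dy":0,"dz":0,"wx":0,"wy":0,"wz":0}]'
```

```text
t: 44.48
tool_pos: [0.601, 0.0918, 0.1469]
tool_rot: [[0.577, 0.816, -0.003], [0.816, -0.577, -0.0], [-0.002, -0.002, -1.0]]
contact_force: [0.2, -0.0, -0.5]
opening: 0.0435
finger_force: 29.9
t: 45.1
tool_pos: [0.5849, 0.2621, 0.1467]
tool_rot: [[-0.097, 0.995, -0.003], [0.995, 0.097, -0.001], [-0.0, -0.003, -1.0]]
contact_force: [0.6, -1.1, -1.4]
opening: 0.0443
finger_force: 29.9
t: 45.22
tool_pos: [0.5851, 0.2613, 0.1469]
tool_rot: [[-0.093, 0.996, -0.003], [0.996, 0.093, -0.001], [-0.001, -0.003, -1.0]]
contact_force: [-0.0, 0.1, -1.2]
opening: 0.0434
finger_force: 29.9
```

```bash
python3 -m handwheel '[{"dx":0.005,"dy":-0.003,"dz":-0.15,"wx":0,"wy":0,"wz":0},{"dx":0.005,"dy":-0.003,"dz":-0.3,"wx":0,"wy":0,"wz":0},{"dx":0.005,"dy":-0.003,"dz":-0.42,"wx":0,"wy":0,"wz":0},{"dx":0.005,"dy":-0.003,"dz":-0.5,"wx":0,"wy":0,"wz":0},{"dx":0.005,"dy":-0.003,"dz":-0.523,"wx":0,"wy":0,"wz":0}]';python3 -m handwheel '[{"dx":0,"dy":0,"dz":0,"wx":0,"wy":0,"wz":0}]';python3 -m handwheel '[{"dx":0,"dy":0,"dz":0,"wx":0,"wy":0,"wz":0},{"dx":0,"dy":0,"dz":0,"wx":0,"wy":0,"wz":0},{"dx":0,"dy":0,"dz":0.15,"wx":0,"wy":0,"wz":0},{"dx":0,"dy":0,"dz":0.35,"wx":0,"wy":0,"wz":0},{"dx":0,"dy":0,"dz":0.55,"wx":0,"wy":0,"wz":0}]' -0.3;python3 -m handwheel '[{"dx":-0.1,"dy":-0.15,"dz":0.2,"wx":0,"wy":0,"wz":0},{"dx":-0.3,"dy":-0.3,"dz":0.4,"wx":0,"wy":0,"wz":0},{"dx":-0.5,"dy":-0.5,"dz":0.4,"wx":0,"wy":0,"wz":0},{"dx":-0.6,"dy":-0.6,"dz":0.4,"wx":0,"wy":0,"wz":0},{"dx":-0.6,"dy":-0.8,"dz":0.4,"wx":0,"wy":0,"wz":0}]' 1
python3 - <<'E'
from meas import *
im,d=grab('top');P=cloud('top',d);z=P[...,2]
a=cv2.resize(im[100:320,100:420],(800,550),interpolation=cv2.INTER_CUBIC);cv2.imwrite('pics/t5.png',a[...,::-1])
i=im.astype(int);m=(i.max(-1)<115)&(i[...,0]-i[...,2]>22)&(i[...,1]<.65*i[...,0]);m[:, :165]=0;m[:,225:]=0;m[:165]=0;m[248:]=0
n,l,s,c=cv2.connectedComponentsWithStats(m.astype(np.uint8))
for k in range(1,n):
    if s[k,4]>40: print(s[k],np.median(z[l==k]))
print(ctrl.observe()['tool_pos'])
E
```

```text
t: 45.85
tool_pos: [0.5864, 0.2582, -0.0102]
tool_rot: [[-0.089, 0.996, -0.003], [0.996, 0.089, -0.001], [-0.001, -0.004, -1.0]]
contact_force: [0.1, -0.9, -1.3]
opening: 0.044
finger_force: 29.9
t: 45.98
tool_pos: [0.5876, 0.259, -0.008]
tool_rot: [[-0.091, 0.996, -0.0], [0.996, 0.091, -0.0], [-0.0, -0.0, -1.0]]
contact_force: [0.7, 0.6, -0.2]
opening: 0.0436
finger_force: 29.9
t: 46.6
tool_pos: [0.5875, 0.2596, 0.1594]
tool_rot: [[-0.092, 0.996, 0.001], [0.996, 0.092, 0.0], [0.0, 0.001, -1.0]]
contact_force: [1.2, 0.1, 0.3]
opening: 0.0607
finger_force: 0.0
t: 47.22
tool_pos: [0.4171, 0.0508, 0.2758]
tool_rot: [[-0.094, 0.996, 0.003], [0.996, 0.094, 0.0], [-0.0, 0.003, -1.0]]
contact_force: [0.9, -1.3, -0.0]
opening: 0.0149
finger_force: 0.0
[197 184  21  16 246] 0.0355812340551388
[173 187  22  16 279] 0.03558193381770952
[202 214  21  15 221] 0.0357361973269226
[174 216  22  16 257] 0.03529721454738082
[0.41577532 0.04565026 0.27608754]
```

View pics/t5.png

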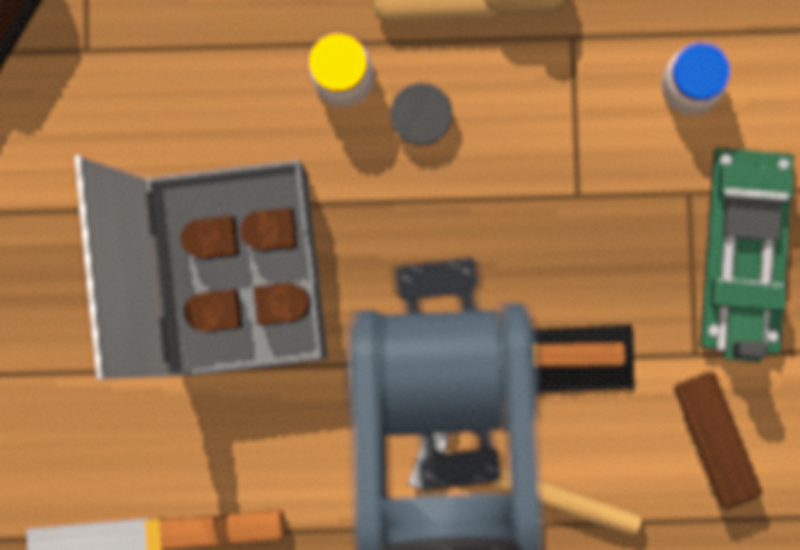

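All four heels stand on the box floor with their tops at 36 mm, the jaw is open, and the blade is on the mat. Next I go over the lid and push it shut from behind.

```bash
python3 -m handwheel '[{"dx":0.15,"dy":0.12,"dz":0.1,"wx":0,"wy":0,"wz":0},{"dx":0.25,"dy":0.25,"dz":0.1,"wx":0,"wy":0,"wz":0},{"dx":0.3,"dy":0.4,"dz":0.1,"wx":0,"wy":0,"wz":0},{"dx":0.35,"dy":0.55,"dz":0.1,"wx":0,"wy":0,"wz":0},{"dx":0.38,"dy":0.7,"dz":0.1,"wx":0,"wy":0,"wz":0}]' 1;python3 -m handwheel '[{"dx":0,"dy":0.15,"dz":0,"wx":0,"wy":0,"wz":0},{"dx":0,"dy":0.3,"dz":0,"wx":0,"wy":0,"wz":0},{"dx":0,"dy":0.45,"dz":0,"wx":0,"wy":0,"wz":0},{"dx":0,"dy":0.6,"dz":0,"wx":0,"wy":0,"wz":0},{"dx":0,"dy":0.63,"dz":0,"wx":0,"wy":0,"wz":0}]';python3 -m handwheel '[{"dx":0,"dy":0,"dz":0,"wx":0,"wy":0,"wz":0}]'
```

```text
t: 47.9
tool_pos: [0.5331, 0.263, 0.305]
tool_rot: [[-0.092, 0.996, 0.001], [0.996, 0.092, 0.0], [0.0, 0.001, -1.0]]
contact_force: [0.7, -0.3, -0.4]
opening: 0.0007
finger_force: 0.0
t: 48.52
tool_pos: [0.532, 0.4526, 0.3042]
tool_rot: [[-0.094, 0.996, -0.0], [0.996, 0.094, 0.0], [0.0, -0.0, -1.0]]
contact_force: [-0.9, -1.7, -0.1]
opening: 0.0005
finger_force: 0.0
t: 48.65
tool_pos: [0.5326, 0.4504, 0.3046]
tool_rot: [[-0.092, 0.996, 0.0], [0.996, 0.092, -0.0], [-0.0, 0.0, -1.0]]
contact_force: [-0.4, 0.0, 0.2]
opening: 0.0003
finger_force: 0.0
```

```bash
python3 -m handwheel '[{"dx":0,"dy":0,"dz":-0.15,"wx":0,"wy":0,"wz":0},{"dx":0,"dy":0,"dz":-0.3,"wx":0,"wy":0,"wz":0},{"dx":0,"dy":0,"dz":-0.42,"wx":0,"wy":0,"wz":0},{"dx":0,"dy":0,"dz":-0.44,"wx":0,"wy":0,"wz":0},{"dx":0,"dy":0,"dz":-0.44,"wx":0,"wy":0,"wz":0}]';python3 -m handwheel '[{"dx":0.006,"dy":-0.07,"dz":0,"wx":0,"wy":0,"wz":0},{"dx":0.013,"dy":-0.136,"dz":0,"wx":0,"wy":0,"wz":0},{"dx":0.019,"dy":-0.2,"dz":0,"wx":0,"wy":0,"wz":0},{"dx":0.025,"dy":-0.272,"dz":0.003,"wx":0,"wy":0,"wz":0},{"dx":0.032,"dy":-0.345,"dz":-0.015,"wx":0,"wy":0,"wz":0}]';python3 -m handwheel '[{"dx":0.006,"dy":-0.07,"dz":-0.028,"wx":0,"wy":0,"wz":0},{"dx":0.012,"dy":-0.135,"dz":-0.07,"wx":0,"wy":0,"wz":0},{"dx":0.017,"dy":-0.187,"dz":-0.12,"wx":0,"wy":0,"wz":0},{"dx":0.017,"dy":-0.187,"dz":-0.12,"wx":0,"wy":0,"wz":0}]'
```

```text
t: 49.28
tool_pos: [0.5334, 0.45, 0.1741]
tool_rot: [[-0.091, 0.996, 0.001], [0.996, 0.091, 0.001], [0.001, 0.001, -1.0]]
contact_force: [0.3, 0.2, 1.0]
opening: 0.0007
finger_force: 0.0
t: 49.9
tool_pos: [0.5427, 0.3456, 0.1685]
tool_rot: [[-0.092, 0.996, 0.001], [0.996, 0.092, 0.001], [0.0, 0.001, -1.0]]
contact_force: [0.9, 0.7, 0.2]
opening: 0.0006
finger_force: 0.5
t: 50.4
tool_pos: [0.5469, 0.2894, 0.1303]
tool_rot: [[-0.091, 0.996, -0.003], [0.996, 0.091, -0.001], [-0.001, -0.003, -1.0]]
contact_force: [-0.0, 0.8, -0.3]
opening: 0.0002
finger_force: 0.0
```

```bash
python3 -m handwheel '[{"dx":0.004,"dy":-0.04,"dz":-0.06,"wx":0,"wy":0,"wz":0},{"dx":0.007,"dy":-0.073,"dz":-0.12,"wx":0,"wy":0,"wz":0},{"dx":0.008,"dy":-0.09,"dz":-0.18,"wx":0,"wy":0,"wz":0},{"dx":0.0095,"dy":-0.103,"dz":-0.23,"wx":0,"wy":0,"wz":0},{"dx":0.0095,"dy":-0.103,"dz":-0.25,"wx":0,"wy":0,"wz":0}]';python3 -m handwheel '[{"dx":0,"dy":0,"dz":0,"wx":0,"wy":0,"wz":0}]';python3 - <<'E'
from lid import *
P=cloud('side',grab('side')[1]);Q=P-np.array([.534,.379,.07]);a=Q@np.array([-.092,.996,0]);b=Q@np.array([-.996,-.092,0])
for lo,hi in((-.16,-.13),(-.1,-.06),(-.03,0)):
    k=(a>lo)&(a<hi)&(b>.03)&(b<.09)&(abs(Q[...,2])<.15);print(lo,np.median(Q[...,2][k]),k.sum())
E
```

```text
t: 51.02
tool_pos: [0.5499, 0.2598, 0.056]
tool_rot: [[-0.092, 0.996, -0.001], [0.996, 0.092, -0.0], [-0.0, -0.001, -1.0]]
contact_force: [0.0, -0.7, 1.2]
opening: 0.0005
finger_force: 0.1
t: 51.15
tool_pos: [0.5502, 0.2601, 0.0568]
tool_rot: [[-0.092, 0.996, -0.0], [0.996, 0.092, -0.0], [-0.0, -0.0, -1.0]]
contact_force: [-0.6, 0.2, -0.6]
opening: 0.0007
finger_force: 0.0
-0.16 0.11459776266102231 270
-0.1 0.010855578855619316 138
-0.03 0.006817270064743135 62
```

```bash
python3 -m handwheel '[{"dx":0,"dy":0,"dz":-0.01,"wx":0,"wy":0,"wz":0},{"dx":0,"dy":0,"dz":-0.015,"wx":0,"wy":0,"wz":0},{"dx":0,"dy":0,"dz":-0.015,"wx":0,"wy":0,"wz":0}]';python3 -m handwheel '[{"dx":0,"dy":0,"dz":-0.007,"wx":0,"wy":0,"wz":0},{"dx":0,"dy":0,"dz":-0.007,"wx":0,"wy":0,"wz":0}]';python3 -m handwheel '[{"dx":0,"dy":0,"dz":-0.005,"wx":0,"wy":0,"wz":0},{"dx":0,"dy":0,"dz":-0.005,"wx":0,"wy":0,"wz":0}]'
```

```text
t: 51.58
tool_pos: [0.5503, 0.2599, 0.0525]
tool_rot: [[-0.092, 0.996, 0.0], [0.996, 0.092, 0.0], [0.0, 0.0, -1.0]]
contact_force: [-0.4, -0.5, -0.2]
opening: 0.001
finger_force: 0.0
t: 51.82
tool_pos: [0.5502, 0.2599, 0.0503]
tool_rot: [[-0.092, 0.996, -0.0], [0.996, 0.092, -0.0], [-0.0, -0.0, -1.0]]
contact_force: [0.5, -0.3, -0.5]
opening: 0.0007
finger_force: 0.0
t: 52.08
tool_pos: [0.5504, 0.2599, 0.0495]
tool_rot: [[-0.092, 0.996, 0.0], [0.996, 0.092, 0.0], [0.0, 0.0, -1.0]]
contact_force: [-2.3, -1.3, 6.9]
opening: 0.0005
finger_force: 3.4
```

```bash
python3 -m handwheel '[{"dx":0,"dy":0,"dz":-0.003,"wx":0,"wy":0,"wz":0},{"dx":0,"dy":0,"dz":-0.003,"wx":0,"wy":0,"wz":0}]';python3 -m handwheel '[{"dx":0,"dy":0,"dz":0.15,"wx":0,"wy":0,"wz":0},{"dx":0,"dy":0,"dz":0.3,"wx":0,"wy":0,"wz":0},{"dx":-0.1,"dy":-0.1,"dz":0.5,"wx":0,"wy":0,"wz":0},{"dx":-0.3,"dy":-0.1,"dz":0.6,"wx":0,"wy":0,"wz":0},{"dx":-0.5,"dy":-0.1,"dz":0.6,"wx":0,"wy":0,"wz":0}]';python3 -m handwheel '[{"dx":-0.2,"dy":0,"dz":0,"wx":0,"wy":0,"wz":0},{"dx":-0.3,"dy":0,"dz":0,"wx":0,"wy":0,"wz":0}]' -1
python3 - <<'E'
from lid import *
im,d=grab('top');lidang(cloud('top',d));i=im.astype(int);V=i.max(-1);S=V-i.min(-1)
print('lid',rect((S<25)&(V>125),.075,roi=(120,155,240,260))[0])
im2,_=grab('side')
o=np.hstack([cv2.resize(im,(400,300)),cv2.resize(im2[110:335,160:410],(400,300))]);
o=np.hstack([cv2.resize(im[110:290,110:430],(480,270),interpolation=3),cv2.resize(im2[130:340,170:400],(296,270),interpolation=3)])
cv2.imwrite('pics/f.png',o[...,::-1])
E
```

```text
t: 52.32
tool_pos: [0.5505, 0.26, 0.0494]
tool_rot: [[-0.092, 0.996, 0.001], [0.996, 0.092, 0.0], [0.0, 0.001, -1.0]]
contact_force: [-5.1, -3.0, 14.1]
opening: 0.0008
finger_force: 7.3
t: 52.95
tool_pos: [0.4087, 0.2299, 0.2291]
tool_rot: [[-0.091, 0.996, 0.004], [0.996, 0.091, 0.002], [0.001, 0.004, -1.0]]
contact_force: [-0.4, 0.2, 0.5]
opening: 0.0004
finger_force: 0.0
t: 53.2
tool_pos: [0.3168, 0.2297, 0.2273]
tool_rot: [[-0.093, 0.996, 0.0], [0.996, 0.093, 0.0], [0.0, 0.0, -1.0]]
contact_force: [0.4, 0.1, 0.8]
opening: 0.0159
finger_force: 0.0
a -0.17 z med 0.0056 1195
a -0.1 z med 0.0065 1060
lid [542.1 294.6 219.4 173.6   5.2]
```

View pics/f.png

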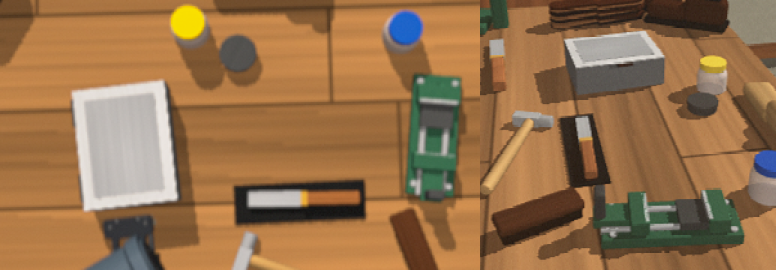

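The lid is fully shut: its height and outline match the start. The blade lies flat on the mat, no heels are left out, and the bystanders have not moved.

```bash
python3 -c "
from workcell import ctrl;print(ctrl.hand_in())"
```

```text
the job is handed in; nothing more can be done
None
```

The job is handed in at about 53 s: all four heels are in the shut box, the vise jaw is fully open, and the blade tool is flat on its mat, with nothing else seen to have moved.

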